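# Prop the salon case's lid on its stay and scoop bath balls into the bowl

### The arm

A 7-joint arm with a two-finger parallel gripper is mounted at the origin on the work surface. World frame = base frame: x ahead of the robot, y to its left, z up, the work surface at z = 0. Lengths are in m, angles in rad, forces in N, time in s.
With the tool pointing down it reaches from about 0.4 to 0.85 m from the base axis. Payload 4.5 kg.
Tool frame: the origin (TCP) lies on the centre line of the jaws, within the pads' length; the fingertips stand 11 mm ahead of it and the grasp point (between the pads) lies 8 mm behind it; z points along the fingers, y is the line along which they close (so a half turn about z gives the same grasp; the last joint's range is limited). The gripper opens to 88 mm and grips with 3 to 60 N. Pads are 18 mm wide; open, the fingers measure 123 mm over their backs; the gripper's body (75 mm by 187 mm) begins 45 mm behind the grasp point.
Start: joints at [-1.225, 0.689, -0.195, 1.565, 0.157, 0.902, -0.215], TCP at [0.192, 0.595, 0.25] pointing down, gripper open.
Joint ranges: [-3.01, 3.01], [-0.46, 2.08], [-1.47, 1.51], [0.13, 2.56], [-1, 4.14], [0.04, 2.09], [-2.66, 2.66]. Speed limits (rad/s): [2.57, 2.57, 3.14, 3.14, 3.14, 3.14, 3.14].

### API

Orientations are given as a unit quaternion [x, y, z, w].
In Python, from plant import * gives the robot as it stands. The module is installed in compiled form; this text tells all that it offers.
- The arm moves only by the tool send_rows, never from a script. Its argument "motion" is a list of rows, each an object of numbers: "x", "y", "z": the shift along the tool's x, y, z in cm; "rx", "ry", "rz": the turn, a rotation vector about the tool's x, y, z in rad; "jaw": the finger opening in cm, from 0 to 8.81. In form: [{"x": .., "y": .., "z": .., "rx": .., "ry": .., "rz": .., "jaw": ..}, ...]. A call has exactly 5 rows; each row shifts and turns the commanded pose from where the row before left it, along the tool's axes as they then stand; what a row does not reach is not made up. A row lasts 1/10 s, in which the tool goes at most 50 mm and 8.59 degrees, less where a joint would pass 70% of its speed; a pose out of reach is approached as far as the arm can. A call is refused whole if a number of a shift passes 5 or a number of a turn 0.15, either way. A call with a gripper value outside its range is refused whole. The fingers move at their own pace and stop on an object; "grip_force" is the grip in N (left out, the last holds). Time passes only in rows, so rows that do not move let the fingers close, or fill a call up. It gives the time, the measured TCP pose, the force, the opening and the grip force at its end, in the units of the state.
- get_state(): the state, without advancing time (a new reading comes with each control period).
- snapshot(name): name is "side" or "top"; returns a dict with "img" (400x640x3 uint8, red, green, blue), "vertical_fov" (degrees; the focal length in pixels is half the picture's height over the tangent of half this angle, whatever the lens; pixels are square), "cx", "cy" (the principal point, pixels), "D" ([k1, k2, p1, p2, k3] as OpenCV has them; the pictures are not rectified), "extrinsics" (4x4, takes a point from camera to world coordinates). Camera axes: x right, y up, looking along -z (the intrinsics and any distortion apply to the point x, -y, -z); pixel columns grow to the right and rows downward; lengths in m; the calibration is good to about 2 mm. A picture is of the moment at which its call begins. There is no depth.
- finish_job(): hands the job in; it is judged then, once.
The state is a dict: "clock": time; "q": joint angles; "qd": joint speeds; "joint_torque": joint torques, N m; "tool_pos": TCP position; "eef_rot": TCP orientation; "contact_force": force on the tool from outside, world axes, zero at the start; "moment": the same for the moment, N m; "opening": opening from 0.0 (shut) to 1.0 (fully open); "finger_force": force on a finger pad.
Only numpy, scipy, OpenCV 4.12 (cv2) and the standard library are available. Lean on these libraries where they do the work, as an engineer would, in place of code of your own. Each camera call takes 0.05 s, during which the arm holds its last target. There are 200 camera calls.

### The job

Lift the lid of the aluminium case by its handle until the stay catches, and let it down gently so that the lid is left propped open on its stay. Then scoop bath balls out of the case with the steel scoop and tip at least three of them into the white bowl from close above it: they are chalky, so do not touch them with the fingers, drop them from high or spill any. Put the scoop back flat on its grey tray, leave the lid propped, and do not disturb the other things on the table.

Things in the scene. Friction and masses are not known exactly. Their poses are not given: they have to be found in the camera images.
- lid (a joint): hinge of the case's lid, rad: 0 = closed, grows as the front edge rises, 1.20 = propped on the stay, 1.29 = stop. The lid is a 235 x 280 mm aluminium shell, 34 mm deep, 0.45 kg, free on its hinge: it falls shut from any angle unless the stay carries it; lifting it by the handle takes about 3 N.
- lid_hinge (a point): middle of the hinge line: the back top edge of the case's base, 80 mm above the table; its x axis points away from the handle (square to the hinge line), its y axis runs along the hinge; the axes turn with the lid.
- lid_handle (a point): middle of the lid's handle: a round steel bar, 10 mm thick, 110 mm long between its feet, parallel to the hinge, 32 mm off the lid's front face (27 mm clear gap). Lid closed: 97 mm above the table, 267 mm in front of the hinge line, 17 mm above it. It turns with the lid; being round, the bar can turn between finger pads that keep pointing down.
- stay (a joint): pivot of the lid stay, rad: 0 with the lid closed, about -1.46 when hooked on. A flat slotted steel arm hung in the lid along its right (-y) wall. As the lid rises its slot slides over a pin in the case wall; past a lid angle of about 1.23 a step in the slot drops over the pin by its own weight, and let down to 1.20 the lid rests on it. Let go before that, the lid falls shut.
- stay_step (a point): the seat in the stay's slot: where the pin lies when the stay has caught.
- stay_pin (a point): the pin in the case's right wall that carries the stay; within 2 mm of stay_step when the lid is propped.
- bay_floor (a point): middle of the scooping bay's floor (left bay, black), 10 mm above the table; x towards the hinge, y left along it. Flat floor: x -97 to +77, y -52 to +52 mm, the sides upright. At the hinge end a 45 degree slope rises 35 mm (35 out), at the front end a steep one 26 mm (15 out). Inner walls at x = -112, +112; case rim 70 mm above this floor, 5 mm thick. The right bay holds a fixed palette.
- bowl: loose white ceramic bowl, mouth 170 mm across, 58 mm high, wall 5 mm, 0.45 kg; origin at the middle of its underside, inner floor 6 mm up.
- bowl_mid (a point): point on the bowl's axis, 35 mm above its underside; a ball lying in the bowl has its centre within 65 mm of it.
- rest: fixed shallow grey tray on the table for the scoop, 150 (x) x 135 (y) mm, rim 12 mm high, 5 mm wall and floor; origin in the middle of its underside.
- scoop: loose steel scoop, 0.13 kg: a flat pan 62 mm long (x), 94 mm wide (y), 2 mm sheet, open at the front; back wall 34 mm high, sides 30 mm high at the back, raked down to nothing at the lip. The handle rises from the middle of the back wall and leans back by 0.31 rad from upright. Origin in the middle of the pan's underside, x towards the lip, z up.
- scoop_grip (a point): middle of the black handle grip (22 mm wide in the scoop's y, 14 mm thick, 65 mm long along the handle): in the scoop's frame 69 mm behind, 116 mm above the origin.
- scoop_pan (a point): middle of the pan, 12 mm above its underside.
- ball0: chalky off-white bath ball, 27 mm across, about 14 g, one of five loose in the scooping bay; origin at its centre. It rolls freely; on a pan tilted by more than about 0.15 rad it rolls off.
- ball1: chalky off-white bath ball, 27 mm across, about 14 g, one of five loose in the scooping bay; origin at its centre.
- ball2: chalky off-white bath ball, 27 mm across, about 14 g, one of five loose in the scooping bay; origin at its centre.
- ball3: chalky off-white bath ball, 27 mm across, about 14 g, one of five loose in the scooping bay; origin at its centre.
- ball4: chalky off-white bath ball, 27 mm across, about 14 g, one of five loose in the scooping bay; origin at its centre.
- varnish_a: bystander: amber nail-varnish bottle, 30 mm across, 72 mm high
- varnish_b: bystander: clear nail-varnish bottle, 34 mm across, 72 mm high
- pump: bystander: white pump bottle, 54 mm across, 160 mm high
- brush: bystander: hairbrush lying flat, 200 mm long
- lipstick: bystander: upright lipstick, 20 mm across, 72 mm high
- compact: bystander: round black powder compact, 72 mm across, 17 mm high
Things that resemble listed ones, but are neither listed nor needed, are in the scene too. Leave any purple or yellow look-alike of the scoop alone.

How it is judged:
By the outcome, as a careful person would: the job done as asked, in the order asked, and still so for the second after the job is handed in, with the robot touching nothing.
It also fails if it takes over 72 s, if anything falls off the work surface, if the arm or the gripper's body presses on something with over 40 N, if the wrist force passes 120 N, or if a joint passes its speed limit or range.

## Working session

There is one attempt and no reset: what is moved stays moved. The work goes in short steps, Python scripts to look and compute and a tool call to move; the robot and the scene stay as the last step left them, time stands still between calls to the robot, and variables do not carry over. Pictures are saved under pics/ and viewed, at most 10 in all, crops included, and the job is handed in when it is done.

Besides the shell and the picture viewer there is one more tool, called after ">>>" in YAML: its name, and indented under it one key for each argument. send_rows: Moves the arm, as the interface text tells. Its arguments: {"type":"object","properties":{"motion":{"type":"array"},"grip_force":{"type":"number"}},"required":["motion"]}

```bash
mkdir -p pics; cat > h.py <<'E'
from plant import *
import numpy as np, cv2
from scipy.spatial.transform import Rotation as R
def snap(n,f=None):
    s=snapshot(n)
    if f: cv2.imwrite('pics/'+f,s['img'][:,:,::-1])
    return s
def K(s):
    f=200/np.tan(np.radians(s['vertical_fov'])/2)
    return np.array([[f,0,s['cx']],[0,f,s['cy']],[0,0,1.]])
def ray(s,u,v):
    p=cv2.undistortPoints(np.array([[[u,v]]],float),K(s),np.array(s['D'],float))[0,0]
    T=np.array(s['extrinsics']);d=T[:3,:3]@np.array([p[0],-p[1],-1]);return T[:3,3],d/np.linalg.norm(d)
def onz(s,u,v,z):
    o,d=ray(s,u,v);return o+d*(z-o[2])/d[2]
def tri(s1,p1,s2,p2):
    o1,d1=ray(s1,*p1);o2,d2=ray(s2,*p2)
    t=np.linalg.lstsq(np.c_[d1,-d2],o2-o1,rcond=None)[0]
    a,b=o1+t[0]*d1,o2+t[1]*d2
    return (a+b)/2,np.linalg.norm(a-b)
def proj(s,P):
    T=np.linalg.inv(np.array(s['extrinsics']));c=T[:3,:3]@np.array(P,float)+T[:3,3];c=c*[1,-1,-1]
    return cv2.projectPoints(c.reshape(1,3),np.zeros(3),np.zeros(3),K(s),np.array(s['D'],float))[0].ravel()
def st():
    g=get_state();print({k:np.round(g[k],3).tolist() for k in('clock','q','tool_pos','eef_rot','contact_force','opening','finger_force')});print(R.from_quat(g['eef_rot']).as_matrix().round(3));return g
E
python3 - <<'E'
from h import *
st()
for n in('side','top'):
    s=snap(n,n+'0.png');print(n,s['vertical_fov'],s['cx'],s['cy'],s['D'],np.round(s['extrinsics'],3).tolist())
E
```

```text
{'clock': 0.0, 'q': [-1.225, 0.69, -0.195, 1.566, 0.157, 0.903, -0.215], 'tool_pos': [0.192, 0.594, 0.249], 'eef_rot': [0.155, 0.988, -0.001, -0.0], 'contact_force': [-0.134, 0.114, 0.288], 'opening': 0.999, 'finger_force': 0.0}
[[-0.952  0.307 -0.   ]
 [ 0.307  0.952 -0.002]
 [-0.    -0.002 -1.   ]]
side 50.31400798352398 320.92665828489123 204.53163922325203 [-0.0406423  0.         0.         0.         0.       ] [[0.673, 0.567, -0.476, 0.099], [-0.74, 0.523, -0.422, -0.435], [0.009, 0.636, 0.772, 0.926], [0.0, 0.0, 0.0, 1.0]]
top 43.97465918103439 319.20725186197143 204.51317681016297 [0.0359271 0.        0.        0.        0.       ] [[0.024, 0.984, -0.176, 0.305], [-0.999, 0.028, 0.016, 0.024], [0.02, 0.175, 0.984, 1.57], [0.0, 0.0, 0.0, 1.0]]
```

View pics/top0.png

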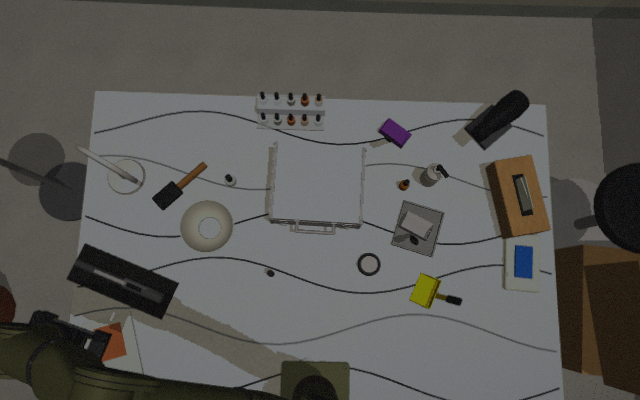

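View pics/side0.png

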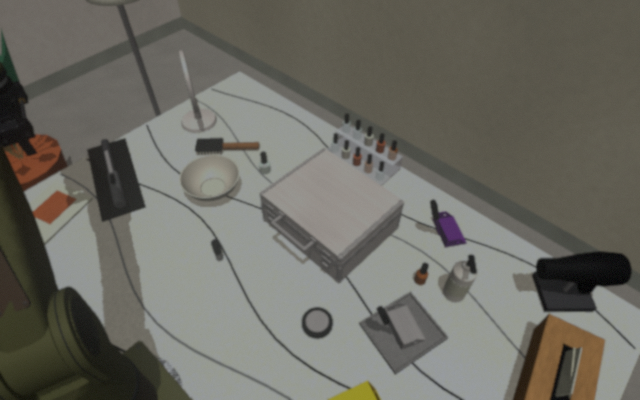

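```bash
python3 - <<'E'
import cv2,numpy as np
a=cv2.imread('pics/top0.png')[130:290,255:455];b=cv2.imread('pics/side0.png')[180:380,255:455]
f=lambda i:cv2.convertScaleAbs(cv2.resize(i,None,fx=4,fy=4,interpolation=cv2.INTER_CUBIC),alpha=1.5)[:600]
cv2.imwrite('pics/tc.png',f(a)[:600]);b=cv2.imread('pics/side0.png')[220:370,255:455];cv2.imwrite('pics/sc.png',f(b))
E
```

```text
(no output)
```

View pics/tc.png

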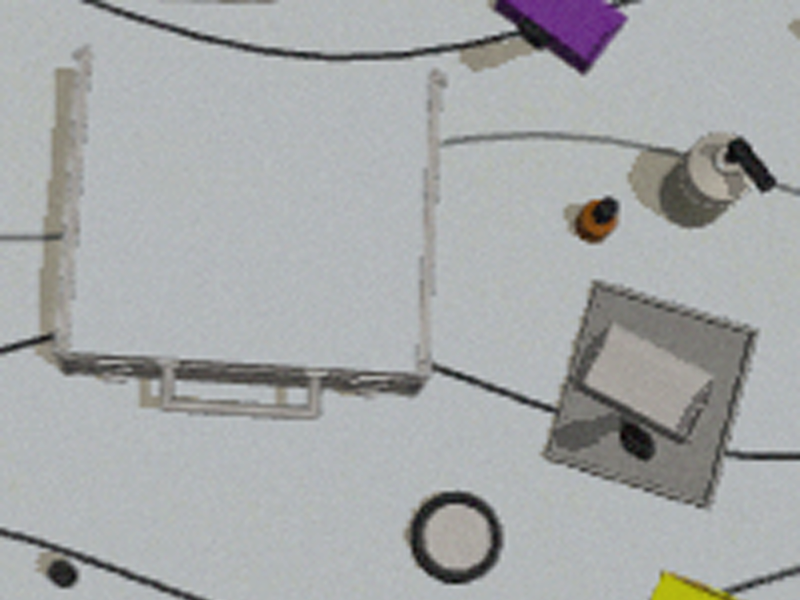

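View pics/sc.png

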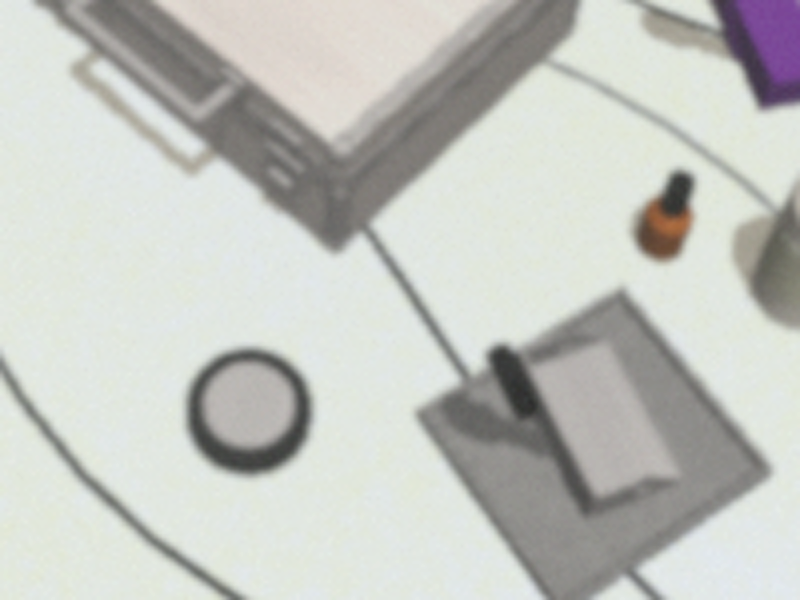

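```bash
cat > m.py <<'E'
from h import *
t=snapshot('top');s=snapshot('side')
c=lambda p:(p[0]/4+255,p[1]/4+130)
cs=lambda p:(p[0]/4+255,p[1]/4+220)
def P(n,pts,z):
    for p in pts: print(n,onz(t,*c(p),z).round(4))
P('bar',[(165,403),(316,412)],.097)
P('lid top FL,FR,BR,BL',[(58,352),(428,370),(437,72),(82,50)],.114)
P('tray',[(597,282),(757,330),(708,507),(545,458)],.012)
P('panlip',[(615,325),(712,378)],.007)
def blob(s,x0,x1,y0,y1,f):
    h=cv2.cvtColor(s['img'],cv2.COLOR_RGB2HSV).astype(int)
    m=np.zeros(h.shape[:2],np.uint8);m[y0:y1,x0:x1]=f(h)[y0:y1,x0:x1]
    n,l,st_,ce=cv2.connectedComponentsWithStats(m);i=1+np.argmax(st_[1:,4]);return ce[i],st_[i]
a,_a=blob(t,400,430,228,250,lambda h:h[...,2]<45);b,_b=blob(s,370,395,300,330,lambda h:h[...,2]<45)
print('grip',a,_a,b,_b,tri(t,a,s,b))
print('tripan lip', tri(t,c((615,325)),s,cs((605,340))),tri(t,c((712,378)),s,cs((680,478))))
a,_a=blob(t,170,245,190,260,lambda h:(h[...,1]>25)&(h[...,2]>90)&(h[...,0]<40));print('bowl',a,_a)
u=_a[0]+_a[2]/2-.5;v=_a[1]+_a[3]/2-.5;print(onz(t,u,v,.058))
for q in [(296.25,230.75),(334,233)]:
    pass
print('hb side', proj(s,onz(t,296.25,230.75,.097)),proj(s,onz(t,334,233,.097)))
E
python3 m.py
```

```text
bar [0.4859 0.0671 0.097 ]
bar [ 0.4821 -0.0459  0.097 ]
lid top FL,FR,BR,BL [0.5197 0.147  0.114 ]
lid top FL,FR,BR,BL [ 0.5137 -0.1277  0.114 ]
lid top FL,FR,BR,BL [ 0.7433 -0.1324  0.114 ]
lid top FL,FR,BR,BL [0.7524 0.1385 0.114 ]
tray [ 0.6033 -0.2733  0.012 ]
tray [ 0.5678 -0.401   0.012 ]
tray [ 0.4258 -0.3595  0.012 ]
tray [ 0.4608 -0.2314  0.012 ]
panlip [ 0.5696 -0.2885  0.007 ]
panlip [ 0.5289 -0.3656  0.007 ]
grip [413.32258065 237.60215054] [402 228  24  17  93] [383.64634146 315.84146341] [379 308  11  16  82] (array([ 0.47336473, -0.28161532,  0.10396943]), np.float64(0.0015061724288993553))
tripan lip (array([ 0.56846116, -0.287066  ,  0.0175752 ]), np.float64(0.0018698963600946622)) (array([ 0.52917409, -0.36530221,  0.0137093 ]), np.float64(0.0035788306162965753))
bowl [204.52292899 223.28920118] [ 180  200   50   49 1352]
[0.50401931 0.34908878 0.058     ]
hb side [271.97980773 222.99114387] [304.50080101 250.345509  ]
```

```bash
cat >> h.py <<'E'
def down(ydir,tilt=0):
    "tool z down, tool y along horizontal ydir (world xy)"
    y=np.array([ydir[0],ydir[1],0.]);y/=np.linalg.norm(y);z=np.array([0,0,-1.]);return np.c_[np.cross(y,z),y,z]
def twist(p,Rm,N,p0=None,R0=None,q=True):
    g=get_state()
    if p0 is None: p0,R0=np.array(g['tool_pos']),R.from_quat(g['eef_rot']).as_matrix()
    w=R.from_matrix(R0.T@Rm).as_rotvec()/N;A=R.from_rotvec(w).as_matrix()
    S=sum(np.linalg.matrix_power(A,k) for k in range(N));d=np.linalg.solve(S,R0.T@(np.array(p)-p0))
    print(N,'rows xyz cm',(d*100).round(2),'r',w.round(4),'|d|',np.linalg.norm(d).round(4));return p,Rm
E
python3 - <<'E'
from h import *
Rh=down((1,-.029))
a=twist((.484,.011,.2),Rh,20);twist((.484,.011,.099),Rh,5,*a)
t=snapshot('top');s=snapshot('side')
i=cv2.convertScaleAbs(cv2.cvtColor(t['img'][190:262,170:245],cv2.COLOR_RGB2BGR),alpha=1.5)
j=cv2.convertScaleAbs(cv2.cvtColor(s['img'][145:210,172:247],cv2.COLOR_RGB2BGR),alpha=1.5)
k=cv2.convertScaleAbs(cv2.cvtColor(t['img'][195:262,385:450],cv2.COLOR_RGB2BGR),alpha=1.5)
l=cv2.convertScaleAbs(cv2.cvtColor(s['img'][285:375,355:452],cv2.COLOR_RGB2BGR),alpha=1.5)
f=lambda i:cv2.resize(i,(390,290),interpolation=cv2.INTER_CUBIC)
cv2.imwrite('pics/m.png',np.vstack([np.hstack([f(i),f(j)]),np.hstack([f(k),f(l)])]))
E
```

```text
20 rows xyz cm [-3.44 -0.64  0.25] r [-0.      0.      0.0644] |d| 0.0351
5 rows xyz cm [0.   0.   2.02] r [0. 0. 0.] |d| 0.0202
```

View pics/m.png

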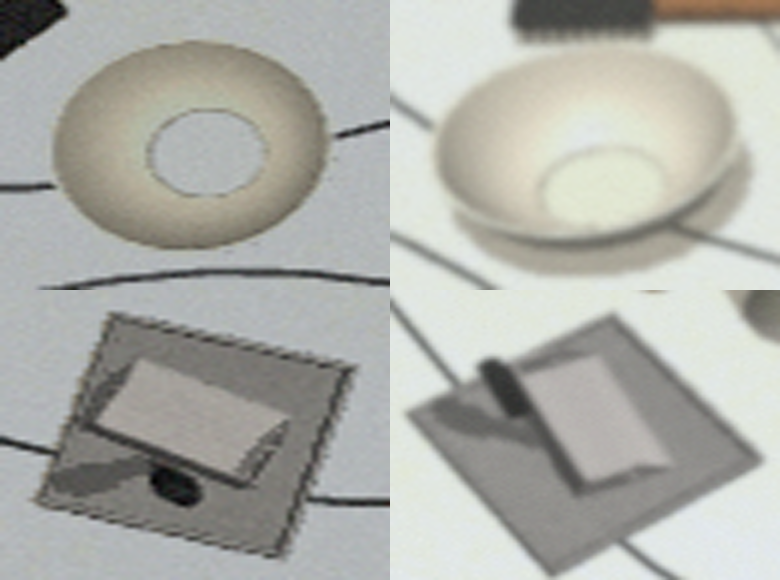

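```bash
python3 - <<'E'
from h import *
t=snapshot('top');s=snapshot('side')
print('bowl',onz(t,206.7,226,.058),tri(t,(206.7,226),s,(209.7,177.8)))
print('grip',tri(t,(414.3,240.05),s,(383.6,315.4)))
c=lambda p:(385+p[0]/6,195+(p[1]-290)*67/290)
for p in [(145,358),(290,412),(238,485),(90,428)]: print('pan/top corners z=.007/.03',onz(t,*c(p),.007).round(4),onz(t,*c(p),.039).round(4))
E
```

```text
bowl [0.49803932 0.34201896 0.058     ] (array([0.50032311, 0.34444267, 0.04505027]), np.float64(0.0013916873721415634))
grip (array([ 0.46590577, -0.28261792,  0.1185718 ]), np.float64(0.0021281285940559125))
pan/top corners z=.007/.03 [ 0.5714 -0.2899  0.007 ] [ 0.5659 -0.2834  0.039 ]
pan/top corners z=.007/.03 [ 0.5331 -0.3668  0.007 ] [ 0.5284 -0.3588  0.039 ]
pan/top corners z=.007/.03 [ 0.4783 -0.3383  0.007 ] [ 0.4748 -0.3309  0.039 ]
pan/top corners z=.007/.03 [ 0.5183 -0.2602  0.007 ] [ 0.5139 -0.2544  0.039 ]
```

>>> send_rows:
  motion:
    - {"x": -3.4,"y": -0.65,"z": 0.2,"rz": 0.064,"jaw": 8.8}
    - {"x": -3.4,"y": -0.65,"z": 0.2,"rz": 0.064,"jaw": 8.8}
    - {"x": -3.4,"y": -0.65,"z": 0.2,"rz": 0.064,"jaw": 8.8}
    - {"x": -3.4,"y": -0.65,"z": 0.2,"rz": 0.064,"jaw": 8.8}
    - {"x": -3.4,"y": -0.65,"z": 0.2,"rz": 0.064,"jaw": 8.8}

```text
schema error: expected keys x, y, z, rx, ry, rz, jaw
```

>>> send_rows:
  motion:
    - {"x": -3.4,"y": -0.65,"z": 0.2,"rz": 0.064,"jaw": 6}
    - {"x": -3.4,"y": -0.65,"z": 0.2,"rz": 0.064,"jaw": 5}
    - {"x": -3.4,"y": -0.65,"z": 0.2,"rz": 0.064,"jaw": 4}
    - {"x": -3.4,"y": -0.65,"z": 0.2,"rz": 0.064,"jaw": 3}
    - {"x": -3.4,"y": -0.65,"z": 0.2,"rz": 0.064,"jaw": 1.9}

```text
schema error: expected keys x, y, z, rx, ry, rz, jaw
```

>>> send_rows:
  motion:
    - {"x": -3.4,"y": -0.65,"z": 0.2,"rz": 0.064,"jaw": 1.9}
    - {"x": -3.4,"y": -0.65,"z": 0.2,"rz": 0.064,"jaw": 1.9}
    - {"x": -3.4,"y": -0.65,"z": 0.2,"rz": 0.064,"jaw": 1.9}
    - {"x": -3.4,"y": -0.65,"z": 0.2,"rz": 0.064,"jaw": 1.9}
    - {"x": -3.4,"y": -0.65,"z": 0.2,"rz": 0.064,"jaw": 1.9}

```text
schema error: expected keys x, y, z, rx, ry, rz, jaw
```

>>> send_rows:
  motion:
    - {"x": -3.4,"y": -0.65,"z": 0.2,"rz": 0.064,"jaw": 1.9}
    - {"x": -3.4,"y": -0.65,"z": 0.2,"rz": 0.064,"jaw": 1.9}
    - {"x": -3.4,"y": -0.65,"z": 0.2,"rz": 0.064,"jaw": 1.9}
    - {"x": -3.4,"y": -0.65,"z": 0.2,"rz": 0.064,"jaw": 1.9}
    - {"x": -3.4,"y": -0.65,"z": 0.2,"rz": 0.064,"jaw": 1.9}

```text
schema error: expected keys x, y, z, rx, ry, rz, jaw
```

>>> send_rows:
  motion:
    - {"x": -3.4,"y": -0.65,"z": 0.2,"rx": 0,"ry": 0,"rz": 0.064,"jaw": 8.8}
    - {"x": -3.4,"y": -0.65,"z": 0.2,"rx": 0,"ry": 0,"rz": 0.064,"jaw": 8.8}
    - {"x": -3.4,"y": -0.65,"z": 0.2,"rx": 0,"ry": 0,"rz": 0.064,"jaw": 8.8}
    - {"x": -3.4,"y": -0.65,"z": 0.2,"rx": 0,"ry": 0,"rz": 0.064,"jaw": 8.8}
    - {"x": -3.4,"y": -0.65,"z": 0.2,"rx": 0,"ry": 0,"rz": 0.064,"jaw": 8.8}

```text
clock: 0.9
tool_pos: [0.3324, 0.4928, 0.2397]
eef_rot: [0.312, 0.95, 0.0, 0.0]
contact_force: [0.1, 0.1, 0.3]
opening: 0.996
finger_force: 0.0
```

>>> send_rows:
  motion:
    - {"x": -3.4,"y": -0.65,"z": 0.2,"rx": 0,"ry": 0,"rz": 0.064,"jaw": 6}
    - {"x": -3.4,"y": -0.65,"z": 0.2,"rx": 0,"ry": 0,"rz": 0.064,"jaw": 5}
    - {"x": -3.4,"y": -0.65,"z": 0.2,"rx": 0,"ry": 0,"rz": 0.064,"jaw": 4}
    - {"x": -3.4,"y": -0.65,"z": 0.2,"rx": 0,"ry": 0,"rz": 0.064,"jaw": 3}
    - {"x": -3.4,"y": -0.65,"z": 0.2,"rx": 0,"ry": 0,"rz": 0.064,"jaw": 1.9}

```text
clock: 1.4
tool_pos: [0.4326, 0.3524, 0.2298]
eef_rot: [0.459, 0.888, 0.0, 0.0]
contact_force: [0.6, 0.6, -0.1]
opening: 0.569
finger_force: 0.0
```

>>> send_rows:
  motion:
    - {"x": -3.4,"y": -0.65,"z": 0.2,"rx": 0,"ry": 0,"rz": 0.064,"jaw": 1.9}
    - {"x": -3.4,"y": -0.65,"z": 0.2,"rx": 0,"ry": 0,"rz": 0.064,"jaw": 1.9}
    - {"x": -3.4,"y": -0.65,"z": 0.2,"rx": 0,"ry": 0,"rz": 0.064,"jaw": 1.9}
    - {"x": -3.4,"y": -0.65,"z": 0.2,"rx": 0,"ry": 0,"rz": 0.064,"jaw": 1.9}
    - {"x": -3.4,"y": -0.65,"z": 0.2,"rx": 0,"ry": 0,"rz": 0.064,"jaw": 1.9}

```text
clock: 1.9
tool_pos: [0.4835, 0.1877, 0.2198]
eef_rot: [0.595, 0.804, 0.0, 0.0]
contact_force: [1.1, -0.1, 0.4]
opening: 0.214
finger_force: 0.0
```

>>> send_rows:
  motion:
    - {"x": -3.4,"y": -0.65,"z": 0.2,"rx": 0,"ry": 0,"rz": 0.064,"jaw": 1.9}
    - {"x": -3.4,"y": -0.65,"z": 0.2,"rx": 0,"ry": 0,"rz": 0.064,"jaw": 1.9}
    - {"x": -3.4,"y": -0.65,"z": 0.2,"rx": 0,"ry": 0,"rz": 0.064,"jaw": 1.9}
    - {"x": -3.4,"y": -0.65,"z": 0.2,"rx": 0,"ry": 0,"rz": 0.064,"jaw": 1.9}
    - {"x": -3.4,"y": -0.65,"z": 0.2,"rx": 0,"ry": 0,"rz": 0.064,"jaw": 1.9}

```text
clock: 2.4
tool_pos: [0.4801, 0.0153, 0.2098]
eef_rot: [0.715, 0.699, 0.0, 0.0]
contact_force: [0.1, -0.8, -0.8]
opening: 0.215
finger_force: 0.0
```

```bash
python3 - <<'E'
from h import *
st();twist((.484,.011,.14),down((1,-.029)),5)
E
```

```text
{'clock': 2.4, 'q': [-0.169, 0.569, 0.064, 2.044, -0.068, 0.529, -0.08], 'tool_pos': [0.48, 0.015, 0.21], 'eef_rot': [0.715, 0.699, 0.0, 0.0], 'contact_force': [0.059, -0.85, -0.8], 'opening': 0.215, 'finger_force': 0.0}
[[ 0.024  1.     0.001]
 [ 1.    -0.024  0.   ]
 [ 0.     0.001 -1.   ]]
5 rows xyz cm [-0.08  0.08  1.4 ] r [ 0.0002 -0.      0.0011] |d| 0.014
```

>>> send_rows:
  motion:
    - {"x": -0.1,"y": 0.1,"z": 1.4,"rx": 0,"ry": 0,"rz": 0,"jaw": 1.9}
    - {"x": -0.1,"y": 0.1,"z": 1.4,"rx": 0,"ry": 0,"rz": 0,"jaw": 1.9}
    - {"x": -0.1,"y": 0.1,"z": 1.4,"rx": 0,"ry": 0,"rz": 0,"jaw": 1.9}
    - {"x": -0.1,"y": 0.1,"z": 1.4,"rx": 0,"ry": 0,"rz": 0,"jaw": 1.9}
    - {"x": 0,"y": 0,"z": 1.4,"rx": 0,"ry": 0,"rz": 0,"jaw": 1.9}

```text
clock: 2.9
tool_pos: [0.4843, 0.0124, 0.1393]
eef_rot: [0.715, 0.7, 0.0, 0.0]
contact_force: [-0.7, 0.6, 0.8]
opening: 0.216
finger_force: 0.0
```

>>> send_rows:
  motion:
    - {"x": 0,"y": 0,"z": 1,"rx": 0,"ry": 0,"rz": 0,"jaw": 1.9}
    - {"x": 0,"y": 0,"z": 0.5,"rx": 0,"ry": 0,"rz": 0,"jaw": 1.9}
    - {"x": 0,"y": 0,"z": 0.5,"rx": 0,"ry": 0,"rz": 0,"jaw": 1.9}
    - {"x": 0,"y": 0,"z": 0.5,"rx": 0,"ry": 0,"rz": 0,"jaw": 1.9}
    - {"x": 0,"y": 0,"z": 0,"rx": 0,"ry": 0,"rz": 0,"jaw": 1.9}

```text
clock: 3.4
tool_pos: [0.4836, 0.0125, 0.1144]
eef_rot: [0.714, 0.7, -0.0, -0.0]
contact_force: [0.3, 0.4, 0.3]
opening: 0.218
finger_force: 0.0
```

```bash
python3 - <<'E'
from h import *
st();s=snapshot('side')
i=cv2.convertScaleAbs(cv2.cvtColor(s['img'][180:300,220:380],cv2.COLOR_RGB2BGR),alpha=1.5)
cv2.imwrite('pics/g.png',cv2.resize(i,None,fx=5,fy=5,interpolation=cv2.INTER_CUBIC))
E
```

```text
{'clock': 3.4, 'q': [-0.141, 0.749, 0.032, 2.105, -0.077, 0.289, -0.064], 'tool_pos': [0.484, 0.013, 0.114], 'eef_rot': [0.714, 0.7, -0.0, -0.0], 'contact_force': [0.279, 0.395, 0.321], 'opening': 0.218, 'finger_force': 0.0}
[[ 0.021  1.    -0.   ]
 [ 1.    -0.021  0.   ]
 [ 0.    -0.    -1.   ]]
```

View pics/g.png

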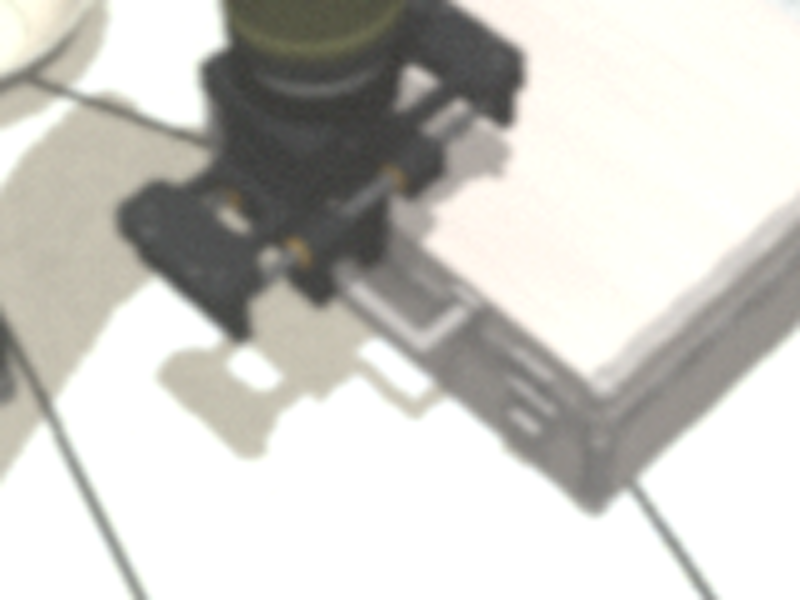

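>>> send_rows:
  motion:
    - {"x": 0,"y": 0,"z": 0.5,"rx": 0,"ry": 0,"rz": 0,"jaw": 1.9}
    - {"x": 0,"y": 0,"z": 0.5,"rx": 0,"ry": 0,"rz": 0,"jaw": 1.9}
    - {"x": 0,"y": 0,"z": 0.4,"rx": 0,"ry": 0,"rz": 0,"jaw": 1.9}
    - {"x": 0,"y": 0,"z": 0,"rx": 0,"ry": 0,"rz": 0,"jaw": 1.9}
    - {"x": 0,"y": 0,"z": 0,"rx": 0,"ry": 0,"rz": 0,"jaw": 1.9}

```text
clock: 3.95
tool_pos: [0.4836, 0.0124, 0.1005]
eef_rot: [0.715, 0.7, -0.0, -0.0]
contact_force: [0.3, 0.4, -0.4]
opening: 0.219
finger_force: 0.0
```

>>> send_rows:
  motion:
    - {"x": 0,"y": 0,"z": 0,"rx": 0,"ry": 0,"rz": 0,"jaw": 0.6}
    - {"x": 0,"y": 0,"z": 0,"rx": 0,"ry": 0,"rz": 0,"jaw": 0.6}
    - {"x": 0,"y": 0,"z": 0,"rx": 0,"ry": 0,"rz": 0,"jaw": 0.6}
    - {"x": 0,"y": 0,"z": 0,"rx": 0,"ry": 0,"rz": 0,"jaw": 0.6}
    - {"x": 0,"y": 0,"z": 0,"rx": 0,"ry": 0,"rz": 0,"jaw": 0.6}
  grip_force: 25

```text
clock: 4.45
tool_pos: [0.4855, 0.0125, 0.101]
eef_rot: [0.715, 0.7, 0.001, 0.001]
contact_force: [5.1, -0.3, -1.4]
opening: 0.104
finger_force: 25.0
```

```bash
python3 - <<'E'
from h import *
g=st()
for r0,h0 in((.267,.017),):
  th=np.r_[0,.1,.2,.3,.4,.5,.6,.7,.8,.9,1.0,1.1,1.2,1.26]
  f=r0*np.cos(th)-h0*np.sin(th);u=r0*np.sin(th)+h0*np.cos(th)
  for a,b,c in zip(th[1:],-np.diff(f)*100,np.diff(u)*100):print(round(a,2),round(b,2),round(-c,2))
E
```

```text
{'clock': 4.45, 'q': [-0.138, 0.776, 0.028, 2.109, -0.078, 0.254, -0.063], 'tool_pos': [0.485, 0.012, 0.101], 'eef_rot': [0.715, 0.7, 0.001, 0.001], 'contact_force': [5.111, -0.337, -1.432], 'opening': 0.104, 'finger_force': 25.003}
[[ 0.021  1.     0.004]
 [ 1.    -0.021  0.   ]
 [ 0.     0.004 -1.   ]]
0.1 0.3 -2.66
0.2 0.57 -2.61
0.3 0.82 -2.54
0.4 1.07 -2.45
0.5 1.31 -2.33
0.6 1.54 -2.19
0.7 1.75 -2.02
0.8 1.94 -1.84
0.9 2.12 -1.63
1.0 2.27 -1.41
1.1 2.4 -1.18
1.2 2.51 -0.94
1.26 1.54 -0.44
```

>>> send_rows:
  motion:
    - {"x": 0,"y": 0.35,"z": -1.33,"rx": 0,"ry": 0,"rz": 0,"jaw": 0.6}
    - {"x": 0,"y": 0.2,"z": -1.33,"rx": 0,"ry": 0,"rz": 0,"jaw": 0.6}
    - {"x": 0,"y": 0.3,"z": -1.31,"rx": 0,"ry": 0,"rz": 0,"jaw": 0.6}
    - {"x": 0,"y": 0.3,"z": -1.3,"rx": 0,"ry": 0,"rz": 0,"jaw": 0.6}
    - {"x": 0,"y": 0.4,"z": -1.27,"rx": 0,"ry": 0,"rz": 0,"jaw": 0.6}

```text
clock: 4.95
tool_pos: [0.4977, 0.012, 0.1662]
eef_rot: [0.715, 0.7, -0.001, -0.001]
contact_force: [2.0, -1.2, -4.7]
opening: 0.106
finger_force: 25.0
```

>>> send_rows:
  motion:
    - {"x": 0,"y": 0.42,"z": -1.27,"rx": 0,"ry": 0,"rz": 0,"jaw": 0.6}
    - {"x": 0,"y": 0.52,"z": -1.23,"rx": 0,"ry": 0,"rz": 0,"jaw": 0.6}
    - {"x": 0,"y": 0.55,"z": -1.22,"rx": 0,"ry": 0,"rz": 0,"jaw": 0.6}
    - {"x": 0,"y": 0.64,"z": -1.18,"rx": 0,"ry": 0,"rz": 0,"jaw": 0.6}
    - {"x": 0,"y": 0.67,"z": -1.15,"rx": 0,"ry": 0,"rz": 0,"jaw": 0.6}

```text
clock: 5.45
tool_pos: [0.5248, 0.0111, 0.2262]
eef_rot: [0.715, 0.7, -0.002, -0.002]
contact_force: [2.9, -1.4, -4.0]
opening: 0.103
finger_force: 25.0
```

```bash
python3 - <<'E'
from h import *
st()
E
```

```text
{'clock': 5.45, 'q': [-0.152, 0.594, 0.069, 1.896, -0.063, 0.66, -0.066], 'tool_pos': [0.525, 0.011, 0.226], 'eef_rot': [0.715, 0.7, -0.002, -0.002], 'contact_force': [2.881, -1.412, -3.98], 'opening': 0.103, 'finger_force': 25.012}
[[ 0.021  1.    -0.006]
 [ 1.    -0.021 -0.001]
 [-0.001 -0.006 -1.   ]]
```

>>> send_rows:
  motion:
    - {"x": 0,"y": 0.75,"z": -1.11,"rx": 0,"ry": 0,"rz": 0,"jaw": 0.6}
    - {"x": 0,"y": 0.8,"z": -1.08,"rx": 0,"ry": 0,"rz": 0,"jaw": 0.6}
    - {"x": 0,"y": 0.85,"z": -1.03,"rx": 0,"ry": 0,"rz": 0,"jaw": 0.6}
    - {"x": 0,"y": 0.9,"z": -1.0,"rx": 0,"ry": 0,"rz": 0,"jaw": 0.6}
    - {"x": 0,"y": 0.95,"z": -0.94,"rx": 0,"ry": 0,"rz": 0,"jaw": 0.6}

```text
clock: 5.95
tool_pos: [0.5646, 0.0098, 0.2772]
eef_rot: [0.715, 0.699, -0.005, -0.004]
contact_force: [-6.1, -1.9, 1.4]
opening: 0.102
finger_force: 25.0
```

>>> send_rows:
  motion:
    - {"x": 0,"y": 0.99,"z": -0.9,"rx": 0,"ry": 0,"rz": 0,"jaw": 0.6}
    - {"x": 0,"y": 1.04,"z": -0.84,"rx": 0,"ry": 0,"rz": 0,"jaw": 0.6}
    - {"x": 0,"y": 1.08,"z": -0.79,"rx": 0,"ry": 0,"rz": 0,"jaw": 0.6}
    - {"x": 0,"y": 1.12,"z": -0.73,"rx": 0,"ry": 0,"rz": 0,"jaw": 0.6}
    - {"x": 0,"y": 1.15,"z": -0.68,"rx": 0,"ry": 0,"rz": 0,"jaw": 0.6}

```text
clock: 6.45
tool_pos: [0.6185, 0.008, 0.3181]
eef_rot: [0.715, 0.699, -0.005, -0.003]
contact_force: [-9.2, -2.2, 11.1]
opening: 0.103
finger_force: 25.0
```

>>> send_rows:
  motion:
    - {"x": 0,"y": 1.18,"z": -0.62,"rx": 0,"ry": 0,"rz": 0,"jaw": 0.6}
    - {"x": 0,"y": 1.22,"z": -0.56,"rx": 0,"ry": 0,"rz": 0,"jaw": 0.6}
    - {"x": 0,"y": 1.24,"z": -0.5,"rx": 0,"ry": 0,"rz": 0,"jaw": 0.6}
    - {"x": 0,"y": 1.27,"z": -0.44,"rx": 0,"ry": 0,"rz": 0,"jaw": 0.6}
    - {"x": 0,"y": 0,"z": 0,"rx": 0,"ry": 0,"rz": 0,"jaw": 0.6}

```text
clock: 6.95
tool_pos: [0.6719, 0.0061, 0.3405]
eef_rot: [0.715, 0.699, -0.002, 0.0]
contact_force: [-4.3, -2.9, 10.2]
opening: 0.102
finger_force: 25.0
```

```bash
python3 - <<'E'
from h import *
g=st();p=g['tool_pos'];print(np.arctan2(p[2]-.084-.0,.7525-p[0])-np.arctan2(.017,.267))
E
```

```text
{'clock': 6.95, 'q': [-0.126, 0.677, 0.096, 1.29, -0.062, 1.18, -0.05], 'tool_pos': [0.672, 0.006, 0.34], 'eef_rot': [0.715, 0.699, -0.002, 0.0], 'contact_force': [-4.297, -2.864, 10.202], 'opening': 0.102, 'finger_force': 25.005}
[[ 0.023  1.    -0.002]
 [ 1.    -0.023 -0.003]
 [-0.003 -0.002 -1.   ]]
1.2026048663689834
```

>>> send_rows:
  motion:
    - {"x": 0,"y": 0.5,"z": -0.2,"rx": 0,"ry": 0,"rz": 0,"jaw": 0.6}
    - {"x": 0,"y": 0.5,"z": -0.2,"rx": 0,"ry": 0,"rz": 0,"jaw": 0.6}
    - {"x": 0,"y": 0.4,"z": -0.15,"rx": 0,"ry": 0,"rz": 0,"jaw": 0.6}
    - {"x": 0,"y": 0.2,"z": 0,"rx": 0,"ry": 0,"rz": 0,"jaw": 0.6}
    - {"x": 0,"y": 0,"z": 0,"rx": 0,"ry": 0,"rz": 0,"jaw": 0.6}

```text
clock: 7.45
tool_pos: [0.6878, 0.0057, 0.3448]
eef_rot: [0.715, 0.699, -0.002, 0.001]
contact_force: [-3.6, -5.6, 6.0]
opening: 0.101
finger_force: 25.0
```

```bash
python3 - <<'E'
from h import *
g=st();p=g['tool_pos'];print(2*np.arcsin(np.hypot(p[0]-.4855,p[2]-.101)/2/.2675))
snap('side','lid1.png')
E
```

```text
{'clock': 7.45, 'q': [-0.123, 0.702, 0.098, 1.224, -0.064, 1.221, -0.049], 'tool_pos': [0.688, 0.006, 0.345], 'eef_rot': [0.715, 0.699, -0.002, 0.001], 'contact_force': [-3.571, -5.63, 6.017], 'opening': 0.101, 'finger_force': 25.013}
[[ 0.023  1.    -0.002]
 [ 1.    -0.023 -0.003]
 [-0.003 -0.002 -1.   ]]
1.267599625768988
```

>>> send_rows:
  motion:
    - {"x": 0,"y": 0,"z": 0,"rx": 0,"ry": 0,"rz": 0,"jaw": 0.6}
    - {"x": 0,"y": 0,"z": 0,"rx": 0,"ry": 0,"rz": 0,"jaw": 0.6}
    - {"x": 0,"y": -0.4,"z": 0.1,"rx": 0,"ry": 0,"rz": 0,"jaw": 0.6}
    - {"x": 0,"y": -0.4,"z": 0.1,"rx": 0,"ry": 0,"rz": 0,"jaw": 0.6}
    - {"x": 0,"y": -0.4,"z": 0.1,"rx": 0,"ry": 0,"rz": 0,"jaw": 0.6}

```text
clock: 8.0
tool_pos: [0.6756, 0.0061, 0.3415]
eef_rot: [0.715, 0.699, -0.002, 0.001]
contact_force: [-1.6, -5.5, 3.8]
opening: 0.103
finger_force: 25.0
```

>>> send_rows:
  motion:
    - {"x": 0,"y": -0.3,"z": 0.1,"rx": 0,"ry": 0,"rz": 0,"jaw": 0.6}
    - {"x": 0,"y": -0.3,"z": 0.1,"rx": 0,"ry": 0,"rz": 0,"jaw": 0.6}
    - {"x": 0,"y": -0.2,"z": 0.1,"rx": 0,"ry": 0,"rz": 0,"jaw": 0.6}
    - {"x": 0,"y": -0.2,"z": 0,"rx": 0,"ry": 0,"rz": 0,"jaw": 0.6}
    - {"x": 0,"y": 0,"z": 0,"rx": 0,"ry": 0,"rz": 0,"jaw": 0.6}

```text
clock: 8.5
tool_pos: [0.6665, 0.0064, 0.3386]
eef_rot: [0.715, 0.699, -0.001, 0.001]
contact_force: [1.2, -6.1, 3.8]
opening: 0.1
finger_force: 25.0
```

```bash
python3 - <<'E'
from h import *
g=st();p=g['tool_pos'];print(2*np.arcsin(np.hypot(p[0]-.4855,p[2]-.101)/2/.2675))
E
```

```text
{'clock': 8.5, 'q': [-0.128, 0.668, 0.096, 1.314, -0.061, 1.161, -0.051], 'tool_pos': [0.667, 0.006, 0.339], 'eef_rot': [0.715, 0.699, -0.001, 0.001], 'contact_force': [1.178, -6.085, 3.821], 'opening': 0.1, 'finger_force': 25.015}
[[ 0.023  1.     0.001]
 [ 1.    -0.023 -0.003]
 [-0.003  0.001 -1.   ]]
1.1846581264647773
```

>>> send_rows:
  motion:
    - {"x": 0,"y": -0.2,"z": 0.1,"rx": 0,"ry": 0,"rz": 0,"jaw": 0.6}
    - {"x": 0,"y": -0.2,"z": 0.1,"rx": 0,"ry": 0,"rz": 0,"jaw": 0.6}
    - {"x": 0,"y": -0.2,"z": 0,"rx": 0,"ry": 0,"rz": 0,"jaw": 0.6}
    - {"x": 0,"y": 0,"z": 0,"rx": 0,"ry": 0,"rz": 0,"jaw": 0.6}
    - {"x": 0,"y": 0,"z": 0,"rx": 0,"ry": 0,"rz": 0,"jaw": 0.6}

```text
clock: 9.0
tool_pos: [0.6622, 0.0066, 0.3371]
eef_rot: [0.715, 0.699, 0.001, 0.003]
contact_force: [3.9, -5.3, 2.7]
opening: 0.1
finger_force: 25.0
```

```bash
python3 - <<'E'
from h import *
s=snap('side','lid2.png');t=snap('top','lidt.png')
i=cv2.convertScaleAbs(cv2.cvtColor(s['img'][90:290,225:425],cv2.COLOR_RGB2BGR),alpha=1.6)
j=cv2.convertScaleAbs(cv2.cvtColor(t['img'][110:250,250:390],cv2.COLOR_RGB2BGR),alpha=1.6)
cv2.imwrite('pics/l2.png',np.hstack([cv2.resize(i,(400,400),interpolation=cv2.INTER_CUBIC),cv2.resize(j,(400,400),interpolation=cv2.INTER_CUBIC)]))
E
```

```text
(no output)
```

View pics/l2.png

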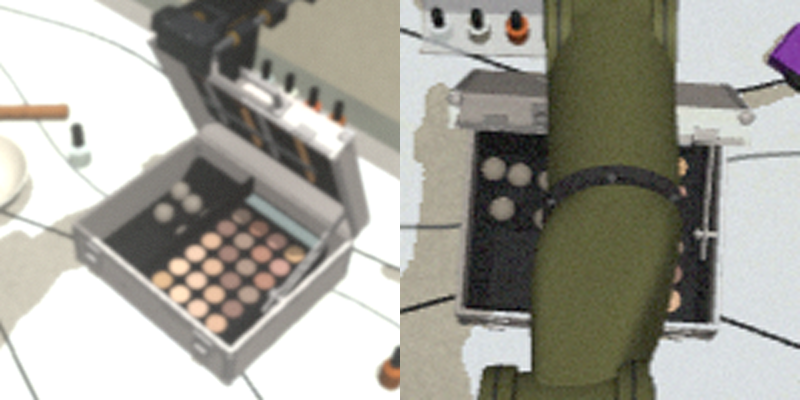

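>>> send_rows:
  motion:
    - {"x": 0,"y": 0,"z": 0,"rx": 0,"ry": 0,"rz": 0,"jaw": 1.6}
    - {"x": 0,"y": 0,"z": 0,"rx": 0,"ry": 0,"rz": 0,"jaw": 1.6}
    - {"x": 0,"y": 0,"z": 0,"rx": 0,"ry": 0,"rz": 0,"jaw": 1.6}
    - {"x": 0,"y": 0,"z": 0,"rx": 0,"ry": 0,"rz": 0,"jaw": 1.6}
    - {"x": 0,"y": 0,"z": 0,"rx": 0,"ry": 0,"rz": 0,"jaw": 1.6}

```text
clock: 9.6
tool_pos: [0.6607, 0.0092, 0.3361]
eef_rot: [0.714, 0.7, 0.0, -0.0]
contact_force: [3.5, -1.2, 0.3]
opening: 0.182
finger_force: 1.7
```

>>> send_rows:
  motion:
    - {"x": 0,"y": -0.2,"z": 0,"rx": 0,"ry": 0,"rz": 0,"jaw": 1.6}
    - {"x": 0,"y": -0.2,"z": 0,"rx": 0,"ry": 0,"rz": 0,"jaw": 1.6}
    - {"x": 0,"y": -0.2,"z": 0,"rx": 0,"ry": 0,"rz": 0,"jaw": 1.6}
    - {"x": 0,"y": -0.2,"z": 0,"rx": 0,"ry": 0,"rz": 0,"jaw": 1.6}
    - {"x": 0,"y": 0,"z": 0,"rx": 0,"ry": 0,"rz": 0,"jaw": 1.6}

```text
clock: 10.1
tool_pos: [0.6546, 0.0094, 0.3348]
eef_rot: [0.714, 0.7, 0.002, 0.001]
contact_force: [12.1, -1.4, -9.8]
opening: 0.181
finger_force: 6.0
```

>>> send_rows:
  motion:
    - {"x": 0,"y": 0.3,"z": 0,"rx": 0,"ry": 0,"rz": 0,"jaw": 1.6}
    - {"x": 0,"y": 0.3,"z": 0,"rx": 0,"ry": 0,"rz": 0,"jaw": 1.6}
    - {"x": 0,"y": 0,"z": 0,"rx": 0,"ry": 0,"rz": 0,"jaw": 1.6}
    - {"x": 0,"y": 0,"z": 0,"rx": 0,"ry": 0,"rz": 0,"jaw": 1.6}
    - {"x": 0,"y": 0,"z": 0,"rx": 0,"ry": 0,"rz": 0,"jaw": 1.6}

```text
clock: 10.6
tool_pos: [0.6589, 0.0093, 0.3361]
eef_rot: [0.714, 0.7, 0.001, 0.0]
contact_force: [6.2, -0.6, -0.9]
opening: 0.18
finger_force: 2.8
```

>>> send_rows:
  motion:
    - {"x": 0,"y": 0.3,"z": 0,"rx": 0,"ry": 0,"rz": 0,"jaw": 1.6}
    - {"x": 0,"y": 0.3,"z": 0,"rx": 0,"ry": 0,"rz": 0,"jaw": 1.6}
    - {"x": 0,"y": 0,"z": 0,"rx": 0,"ry": 0,"rz": 0,"jaw": 1.6}
    - {"x": 0,"y": 0,"z": 0,"rx": 0,"ry": 0,"rz": 0,"jaw": 1.6}
    - {"x": 0,"y": 0,"z": 0,"rx": 0,"ry": 0,"rz": 0,"jaw": 1.6}

```text
clock: 11.1
tool_pos: [0.6642, 0.0091, 0.3361]
eef_rot: [0.714, 0.7, -0.0, -0.001]
contact_force: [0.6, 0.3, -0.3]
opening: 0.182
finger_force: 0.6
```

```bash
python3 - <<'E'
from h import *
g=st();print(g['moment'])
E
```

```text
{'clock': 11.1, 'q': [-0.129, 0.667, 0.093, 1.325, -0.063, 1.154, -0.051], 'tool_pos': [0.664, 0.009, 0.336], 'eef_rot': [0.714, 0.7, -0.0, -0.001], 'contact_force': [0.603, 0.299, -0.315], 'opening': 0.182, 'finger_force': 0.631}
[[ 0.021  1.    -0.001]
 [ 1.    -0.021  0.001]
 [ 0.001 -0.001 -1.   ]]
[ 0.13213478 -0.22272252 -0.03841506]
```

```bash
python3 - <<'E'
import numpy as np
from scipy.optimize import fsolve
D=np.array([(.690,1.566,.903,.624,.249),(.569,2.044,.529,.480,.21),(.776,2.109,.254,.4857,.101),(.594,1.896,.66,.525,.226),(.667,1.325,1.154,.664,.336)])
A=[];b=[]
for a,c,e,r,z in D:
    A+=[[np.sin(a),np.sin(a+c),0],[np.cos(a),np.cos(a+c),1]];b+=[r,z]
x,res,*_=np.linalg.lstsq(np.array(A),b,rcond=None);print(x,res)
L1,L2,k=x
for h in(.33,.36,.4):
  L3=h-k
  for r,z,t in[(.545,.12,0),(.545,.12,.31),(.52,.136,0),(.52,.136,.15),(.52,.136,.31),(.61,.136,.15),(.61,.15,.31),(.61,.2,.4),(.61,.3,.4)]:
    wr=r-L3*np.sin(t);wz=z-h+L3*np.cos(t)
    d2=wr**2+wz**2;c4=(d2-L1**2-L2**2)/2/L1/L2;q4=np.arccos(c4);q2=np.arctan2(wr,wz)-np.arctan2(L2*np.sin(q4),L1+L2*c4)
    print(h,r,z,t,q2.round(2),q4.round(2),'q6',(np.pi-t-q2-q4).round(2))
E
```

```text
[0.56757297 0.34255392 0.02821778] [1.50962228e-05]
0.33 0.545 0.12 0 0.78 1.92 q6 0.44
0.33 0.545 0.12 0.31 0.75 2.2 q6 -0.12
0.33 0.52 0.136 0 0.74 1.99 q6 0.42
0.33 0.52 0.136 0.15 0.71 2.12 q6 0.16
0.33 0.52 0.136 0.31 0.71 2.26 q6 -0.14
0.33 0.61 0.136 0.15 0.78 1.86 q6 0.36
0.33 0.61 0.15 0.31 0.73 1.99 q6 0.1
0.33 0.61 0.2 0.4 0.64 2.04 q6 0.06
0.33 0.61 0.3 0.4 0.48 1.93 q6 0.33
0.36 0.545 0.12 0 0.78 1.92 q6 0.44
0.36 0.545 0.12 0.31 0.75 2.23 q6 -0.15
0.36 0.52 0.136 0 0.74 1.99 q6 0.42
0.36 0.52 0.136 0.15 0.71 2.13 q6 0.15
0.36 0.52 0.136 0.31 0.71 2.29 q6 -0.17
0.36 0.61 0.136 0.15 0.78 1.87 q6 0.35
0.36 0.61 0.15 0.31 0.73 2.02 q6 0.08
0.36 0.61 0.2 0.4 0.64 2.07 q6 0.03
0.36 0.61 0.3 0.4 0.47 1.96 q6 0.31
0.4 0.545 0.12 0 0.78 1.92 q6 0.44
0.4 0.545 0.12 0.31 0.75 2.26 q6 -0.18
0.4 0.52 0.136 0 0.74 1.99 q6 0.42
0.4 0.52 0.136 0.15 0.71 2.15 q6 0.14
0.4 0.52 0.136 0.31 0.71 2.32 q6 -0.2
0.4 0.61 0.136 0.15 0.77 1.89 q6 0.33
0.4 0.61 0.15 0.31 0.72 2.06 q6 0.05
0.4 0.61 0.2 0.4 0.63 2.12 q6 -0.01
0.4 0.61 0.3 0.4 0.46 2.01 q6 0.28
```

>>> send_rows:
  motion:
    - {"x": 0,"y": 0.2,"z": 0,"rx": 0,"ry": 0,"rz": 0,"jaw": 1.6}
    - {"x": 0,"y": 0.1,"z": 0,"rx": 0,"ry": 0,"rz": 0,"jaw": 2}
    - {"x": 0,"y": 0,"z": 0,"rx": 0,"ry": 0,"rz": 0,"jaw": 2.6}
    - {"x": 0,"y": 0,"z": 0,"rx": 0,"ry": 0,"rz": 0,"jaw": 3.2}
    - {"x": 0,"y": 0,"z": -0.5,"rx": 0,"ry": 0,"rz": 0,"jaw": 3.2}

```text
clock: 11.6
tool_pos: [0.667, 0.0085, 0.3407]
eef_rot: [0.715, 0.7, -0.001, -0.001]
contact_force: [0.6, 0.6, 0.4]
opening: 0.363
finger_force: 0.0
```

>>> send_rows:
  motion:
    - {"x": 0,"y": 0,"z": -1,"rx": 0,"ry": 0,"rz": 0,"jaw": 3.2}
    - {"x": 0,"y": 0,"z": -2,"rx": 0,"ry": 0,"rz": 0,"jaw": 3.2}
    - {"x": 0,"y": 0,"z": -2,"rx": 0,"ry": 0,"rz": 0,"jaw": 4}
    - {"x": 0,"y": 0,"z": -2,"rx": 0,"ry": 0,"rz": 0,"jaw": 5}
    - {"x": 0,"y": 0,"z": 0,"rx": 0,"ry": 0,"rz": 0,"jaw": 5}

```text
clock: 12.1
tool_pos: [0.6691, 0.0085, 0.4153]
eef_rot: [0.715, 0.7, 0.003, 0.003]
contact_force: [0.3, -0.0, 1.0]
opening: 0.563
finger_force: 0.0
```

```bash
cat > sc.py <<'E'
from h import *
def toolR(yaw,tilt,sgn=-1):
    "tool y = sgn*scoop y; tool z down tilted outward (toward +scoop x) by tilt"
    sx=np.array([np.cos(yaw),np.sin(yaw),0]);sy=np.array([-np.sin(yaw),np.cos(yaw),0])
    z=np.sin(tilt)*sx-np.cos(tilt)*np.array([0,0,1.]);y=sgn*sy
    return np.c_[np.cross(y,z),y,z]
E
python3 - <<'E'
from sc import *
st()
a=twist((.42,-.26,.34),toolR(-.47,.15),20)
E
```

```text
{'clock': 12.1, 'q': [-0.131, 0.625, 0.104, 1.169, -0.062, 1.344, -0.054], 'tool_pos': [0.669, 0.008, 0.415], 'eef_rot': [0.715, 0.7, 0.003, 0.003], 'contact_force': [0.342, -0.044, 0.99], 'opening': 0.563, 'finger_force': 0.0}
[[ 0.021  1.     0.008]
 [ 1.    -0.021  0.   ]
 [ 0.001  0.008 -1.   ]]
20 rows xyz cm [-2.15  0.48  0.24] r [-0.0074  0.0044  0.1008] |d| 0.0221
```

```bash
python3 - <<'E'
from sc import *
a=twist((.464,-.282,.27),toolR(-.47,.1,1),20)
E
```

```text
20 rows xyz cm [-0.77 -1.71  0.74] r [-0.0025 -0.0043 -0.0561] |d| 0.0202
```

>>> send_rows:
  motion:
    - {"x": -0.77,"y": -1.71,"z": 0.74,"rx": -0.0025,"ry": -0.0043,"rz": -0.056,"jaw": 5}
    - {"x": -0.77,"y": -1.71,"z": 0.74,"rx": -0.0025,"ry": -0.0043,"rz": -0.056,"jaw": 5}
    - {"x": -0.77,"y": -1.71,"z": 0.74,"rx": -0.0025,"ry": -0.0043,"rz": -0.056,"jaw": 5}
    - {"x": -0.77,"y": -1.71,"z": 0.74,"rx": -0.0025,"ry": -0.0043,"rz": -0.056,"jaw": 5}
    - {"x": -0.77,"y": -1.71,"z": 0.74,"rx": -0.0025,"ry": -0.0043,"rz": -0.056,"jaw": 5}

```text
clock: 12.6
tool_pos: [0.5852, -0.0378, 0.3734]
eef_rot: [0.609, 0.793, -0.004, 0.012]
contact_force: [0.3, 0.1, 0.4]
opening: 0.568
finger_force: 0.0
```

>>> send_rows:
  motion:
    - {"x": -0.77,"y": -1.71,"z": 0.74,"rx": -0.0025,"ry": -0.0043,"rz": -0.056,"jaw": 5}
    - {"x": -0.77,"y": -1.71,"z": 0.74,"rx": -0.0025,"ry": -0.0043,"rz": -0.056,"jaw": 5}
    - {"x": -0.77,"y": -1.71,"z": 0.74,"rx": -0.0025,"ry": -0.0043,"rz": -0.056,"jaw": 5}
    - {"x": -0.77,"y": -1.71,"z": 0.74,"rx": -0.0025,"ry": -0.0043,"rz": -0.056,"jaw": 5}
    - {"x": -0.77,"y": -1.71,"z": 0.74,"rx": -0.0025,"ry": -0.0043,"rz": -0.056,"jaw": 5}

```text
clock: 13.1
tool_pos: [0.5206, -0.1056, 0.3369]
eef_rot: [0.492, 0.87, -0.007, 0.023]
contact_force: [-0.1, 0.3, -0.6]
opening: 0.565
finger_force: 0.0
```

>>> send_rows:
  motion:
    - {"x": -0.77,"y": -1.71,"z": 0.74,"rx": -0.0025,"ry": -0.0043,"rz": -0.056,"jaw": 5}
    - {"x": -0.77,"y": -1.71,"z": 0.74,"rx": -0.0025,"ry": -0.0043,"rz": -0.056,"jaw": 5}
    - {"x": -0.77,"y": -1.71,"z": 0.74,"rx": -0.0025,"ry": -0.0043,"rz": -0.056,"jaw": 5}
    - {"x": -0.77,"y": -1.71,"z": 0.74,"rx": -0.0025,"ry": -0.0043,"rz": -0.056,"jaw": 5}
    - {"x": -0.77,"y": -1.71,"z": 0.74,"rx": -0.0025,"ry": -0.0043,"rz": -0.056,"jaw": 5}

```text
clock: 13.6
tool_pos: [0.4778, -0.1894, 0.3013]
eef_rot: [0.366, 0.93, -0.01, 0.035]
contact_force: [0.6, -0.3, -0.1]
opening: 0.566
finger_force: 0.0
```

>>> send_rows:
  motion:
    - {"x": -0.77,"y": -1.71,"z": 0.74,"rx": -0.0025,"ry": -0.0043,"rz": -0.056,"jaw": 5}
    - {"x": -0.77,"y": -1.71,"z": 0.74,"rx": -0.0025,"ry": -0.0043,"rz": -0.056,"jaw": 5}
    - {"x": -0.77,"y": -1.71,"z": 0.74,"rx": -0.0025,"ry": -0.0043,"rz": -0.056,"jaw": 5}
    - {"x": -0.77,"y": -1.71,"z": 0.74,"rx": -0.0025,"ry": -0.0043,"rz": -0.056,"jaw": 5}
    - {"x": -0.77,"y": -1.71,"z": 0.74,"rx": -0.0025,"ry": -0.0043,"rz": -0.056,"jaw": 5}

```text
clock: 14.1
tool_pos: [0.4604, -0.2824, 0.2672]
eef_rot: [0.232, 0.972, -0.012, 0.045]
contact_force: [0.6, -0.1, -0.5]
opening: 0.569
finger_force: 0.0
```

```bash
python3 - <<'E'
from sc import *
st()
a=twist((.464,-.282,.17),toolR(-.47,.1,1),5);twist((.464,-.282,.113),toolR(-.47,.1,1),5,*a)
t=snap('top','tb.png');s=snap('side','sb.png')
f=lambda i:cv2.resize(cv2.convertScaleAbs(cv2.cvtColor(i,cv2.COLOR_RGB2BGR),alpha=1.7),(400,400),interpolation=cv2.INTER_CUBIC)
cv2.imwrite('pics/b.png',np.hstack([f(t['img'][140:240,260:360]),f(s['img'][130:290,225:385])]))
E
```

```text
{'clock': 14.1, 'q': [0.597, 0.52, -0.209, 1.886, 0.182, 0.659, 1.383], 'tool_pos': [0.46, -0.282, 0.267], 'eef_rot': [0.232, 0.972, -0.012, 0.045], 'contact_force': [0.578, -0.06, -0.534], 'opening': 0.569, 'finger_force': 0.0}
[[-0.888  0.452  0.082]
 [ 0.45   0.892 -0.045]
 [-0.093 -0.003 -0.996]]
5 rows xyz cm [0.13 0.04 1.94] r [-0.0006 -0.0013  0.0003] |d| 0.0195
5 rows xyz cm [0.11 0.   1.13] r [0. 0. 0.] |d| 0.0114
```

View pics/b.png

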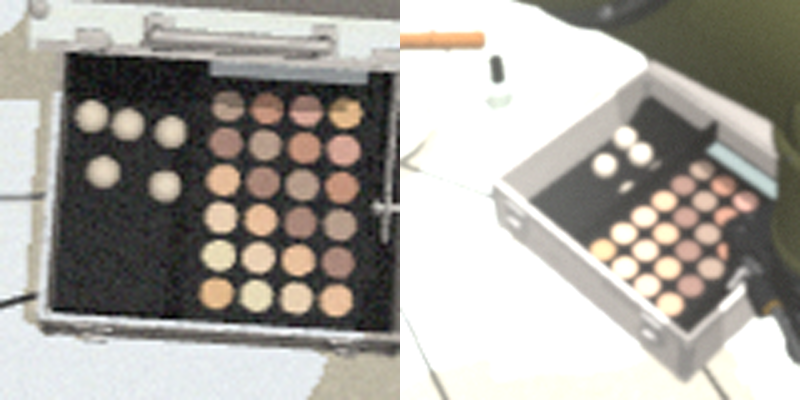

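>>> send_rows:
  motion:
    - {"x": 0.13,"y": 0.04,"z": 1.94,"rx": 0,"ry": -0.001,"rz": 0,"jaw": 5}
    - {"x": 0.13,"y": 0.04,"z": 1.94,"rx": 0,"ry": -0.001,"rz": 0,"jaw": 5}
    - {"x": 0.13,"y": 0.04,"z": 1.94,"rx": 0,"ry": -0.001,"rz": 0,"jaw": 5}
    - {"x": 0.13,"y": 0.04,"z": 1.94,"rx": 0,"ry": -0.001,"rz": 0,"jaw": 5}
    - {"x": 0.13,"y": 0.04,"z": 1.94,"rx": 0,"ry": -0.001,"rz": 0,"jaw": 5}

```text
clock: 14.7
tool_pos: [0.4649, -0.2801, 0.1703]
eef_rot: [0.233, 0.971, -0.013, 0.048]
contact_force: [0.4, -0.1, 0.3]
opening: 0.566
finger_force: 0.0
```

>>> send_rows:
  motion:
    - {"x": 0.1,"y": 0,"z": 1.4,"rx": 0,"ry": 0,"rz": 0,"jaw": 5}
    - {"x": 0.1,"y": 0,"z": 1.4,"rx": 0,"ry": 0,"rz": 0,"jaw": 5}
    - {"x": 0.1,"y": 0,"z": 1.4,"rx": 0,"ry": 0,"rz": 0,"jaw": 5}
    - {"x": 0.1,"y": 0,"z": 1.4,"rx": 0,"ry": 0,"rz": 0,"jaw": 5}
    - {"x": 0,"y": 0,"z": 0,"rx": 0,"ry": 0,"rz": 0,"jaw": 5}

```text
clock: 15.2
tool_pos: [0.4654, -0.2806, 0.1134]
eef_rot: [0.233, 0.971, -0.012, 0.046]
contact_force: [0.3, 0.9, -0.6]
opening: 0.564
finger_force: 0.0
```

>>> send_rows:
  motion:
    - {"x": 0,"y": 0,"z": 0,"rx": 0,"ry": 0,"rz": 0,"jaw": 4}
    - {"x": 0,"y": 0,"z": 0,"rx": 0,"ry": 0,"rz": 0,"jaw": 3.3}
    - {"x": 0,"y": 0,"z": 0,"rx": 0,"ry": 0,"rz": 0,"jaw": 2.7}
    - {"x": 0,"y": 0,"z": 0,"rx": 0,"ry": 0,"rz": 0,"jaw": 2.5}
    - {"x": 0,"y": 0,"z": 0,"rx": 0,"ry": 0,"rz": 0,"jaw": 2.4}
  grip_force: 5

```text
clock: 15.7
tool_pos: [0.466, -0.2824, 0.115]
eef_rot: [0.233, 0.971, -0.013, 0.048]
contact_force: [-0.2, 1.2, 0.3]
opening: 0.272
finger_force: 0.2
```

>>> send_rows:
  motion:
    - {"x": 0,"y": 0,"z": 0,"rx": 0,"ry": 0,"rz": 0,"jaw": 2.3}
    - {"x": 0,"y": 0,"z": 0,"rx": 0,"ry": 0,"rz": 0,"jaw": 2.2}
    - {"x": 0,"y": 0,"z": 0,"rx": 0,"ry": 0,"rz": 0,"jaw": 2}
    - {"x": 0,"y": 0,"z": 0,"rx": 0,"ry": 0,"rz": 0,"jaw": 1.8}
    - {"x": 0,"y": 0,"z": 0,"rx": 0,"ry": 0,"rz": 0,"jaw": 1.8}
  grip_force: 10

```text
clock: 16.2
tool_pos: [0.4659, -0.2823, 0.1147]
eef_rot: [0.233, 0.971, -0.013, 0.048]
contact_force: [-0.6, 1.8, 3.1]
opening: 0.251
finger_force: 10.0
```

```bash
python3 - <<'E'
from sc import *
st()
t=snapshot('top');s=snapshot('side')
for p in [(92,115),(127,124),(171,131),(103,171),(165,185)]: print('ball',onz(t,260+p[0]/4,140+p[1]/4,.0235).round(4))
c=lambda p:(260+p[0]/4,140+p[1]/4)
for n,p,z in [('front rim in L',(60,310),.08),('front rim out L',(42,325),.08),('front inner right',(388,330),.08),('left rim inner mid',(63,180),.08),('divider',(190,90),.03)]: print(n,onz(t,*c(p),z).round(4))
E
```

```text
{'clock': 16.2, 'q': [0.516, 0.768, -0.096, 2.016, 0.272, 0.27, 1.291], 'tool_pos': [0.466, -0.282, 0.115], 'eef_rot': [0.233, 0.971, -0.013, 0.048], 'contact_force': [-0.632, 1.77, 3.102], 'opening': 0.251, 'finger_force': 9.969}
[[-0.887  0.454  0.087]
 [ 0.451  0.891 -0.048]
 [-0.099 -0.003 -0.995]]
ball [0.6937 0.1182 0.0235]
ball [0.6871 0.0899 0.0235]
ball [0.6824 0.0545 0.0235]
ball [0.648  0.1077 0.0235]
ball [0.6381 0.058  0.0235]
front rim in L [0.5267 0.1333 0.08  ]
front rim out L [0.5148 0.1464 0.08  ]
front inner right [ 0.5181 -0.116   0.08  ]
left rim inner mid [0.6275 0.135  0.08  ]
divider [0.715  0.0402 0.03  ]
```

```bash
python3 - <<'E'
from sc import *
t=snapshot('top');g=t['img'].astype(int).sum(2)//3
g=(sum(snapshot('top')['img'].astype(float) for _ in range(6))/6).mean(2)
for r in (168,176,192,200,208): print(r,g[r-1:r+2,266:318].mean(0).astype(int).tolist())
for r in (176,192,208): print(r,'right',g[r-1:r+2,344:366].mean(0).astype(int).tolist())
print('col285',g[204:226,284:287].mean(1).astype(int).tolist())
print('col',g[148:170,293:296].mean(1).astype(int).tolist())
E
```

```text
168 [137, 137, 137, 127, 102, 103, 111, 128, 124, 72, 51, 29, 45, 81, 107, 118, 124, 125, 121, 110, 86, 34, 45, 72, 93, 104, 108, 94, 74, 47, 27, 28, 27, 28, 30, 41, 51, 48, 35, 24, 21, 20, 23, 26, 27, 28, 31, 55, 79, 89, 92, 92]
176 [138, 138, 128, 102, 102, 105, 120, 131, 99, 53, 38, 28, 27, 27, 28, 27, 28, 27, 27, 26, 26, 26, 26, 25, 26, 29, 31, 28, 27, 27, 26, 27, 27, 37, 55, 67, 72, 72, 66, 46, 26, 21, 25, 28, 24, 30, 49, 76, 81, 82, 82, 82]
192 [137, 129, 105, 105, 109, 127, 125, 77, 52, 32, 29, 27, 28, 29, 29, 30, 29, 28, 29, 27, 29, 28, 27, 29, 28, 29, 30, 28, 27, 29, 28, 29, 29, 28, 30, 28, 27, 21, 21, 22, 23, 27, 28, 27, 31, 59, 103, 121, 121, 121, 121, 117]
200 [135, 120, 104, 107, 117, 126, 104, 55, 46, 28, 28, 28, 29, 29, 28, 28, 29, 29, 30, 28, 29, 29, 27, 30, 28, 29, 28, 30, 29, 29, 30, 29, 28, 27, 29, 28, 22, 21, 23, 22, 26, 28, 28, 29, 32, 49, 70, 82, 93, 90, 81, 63]
208 [129, 106, 105, 112, 131, 123, 67, 52, 31, 29, 28, 28, 29, 29, 29, 30, 29, 29, 29, 29, 29, 30, 29, 29, 29, 29, 28, 29, 29, 29, 30, 28, 30, 31, 28, 28, 20, 20, 22, 23, 26, 28, 27, 29, 28, 30, 40, 57, 64, 56, 48, 31]
176 right [103, 104, 104, 104, 100, 78, 33, 25, 28, 27, 25, 21, 35, 72, 88, 28, 43, 75, 122, 135, 135, 137]
192 right [63, 63, 52, 45, 33, 29, 28, 22, 33, 63, 89, 84, 84, 96, 80, 85, 92, 110, 136, 131, 138, 138]
208 right [75, 74, 70, 50, 32, 30, 29, 29, 29, 26, 22, 21, 21, 23, 36, 56, 96, 136, 133, 138, 138, 138]
col285 [29, 28, 29, 30, 27, 29, 29, 29, 28, 29, 30, 30, 31, 23, 15, 135, 121, 83, 90, 67, 122, 102]
col [132, 131, 116, 103, 110, 109, 19, 14, 14, 15, 13, 15, 14, 16, 13, 16, 16, 19, 27, 38, 77, 101]
```

```bash
python3 - <<'E'
from sc import *
t=snapshot('top')
for r,o,ri,fl,dv,ro in((176,268.3,273.8,275.8,306.4,361.3),(192,266.7,272.5,274.5,306.3,360.3),(208,266.5,271.5,273.7,305.4,359.6)):
    print(r,'rim in',onz(t,ri,r,.08).round(4),'floor L',onz(t,fl,r,.01).round(4),'div',[onz(t,dv,r,z).round(4)[1] for z in(.01,.03,.05,.08)],'R out/in',onz(t,ro,r,.08).round(4))
print('front in rim',onz(t,285,218.3,.08).round(4),'front rim out',onz(t,285,220.7,.08).round(4))
E
```

```text
176 rim in [0.6557 0.1422 0.08  ] floor L [0.6724 0.1413 0.01  ] div [np.float64(0.0427), np.float64(0.0424), np.float64(0.0422), np.float64(0.0418)] R out/in [ 0.6636 -0.1277  0.08  ]
192 rim in [0.6053 0.1441 0.08  ] floor L [0.6196 0.1434 0.01  ] div [np.float64(0.0415), np.float64(0.0413), np.float64(0.041), np.float64(0.0407)] R out/in [ 0.613  -0.1252  0.08  ]
208 rim in [0.5556 0.1451 0.08  ] floor L [0.5676 0.1438 0.01  ] div [np.float64(0.0428), np.float64(0.0426), np.float64(0.0424), np.float64(0.042)] R out/in [ 0.5631 -0.1235  0.08  ]
front in rim [0.525  0.1029 0.08  ] front rim out [0.5177 0.1027 0.08  ]
```

```bash
python3 - <<'E'
from sc import *
g=get_state()
a=twist((.466,-.282,.27),toolR(-.471,.1,1),10);b=twist((.43,-.09,.27),toolR(-.25,.1,1),10,*a);c=twist((.527,.095,.27),toolR(-.031,.1,1),10,*b)
E
```

```text
10 rows xyz cm [-0.15  0.   -1.55] r [-0.0003 -0.0001  0.    ] |d| 0.0155
10 rows xyz cm [ 1.03  1.66 -0.1 ] r [-0.0022  0.     -0.022 ] |d| 0.0196
10 rows xyz cm [-0.68  1.98  0.07] r [-0.0022  0.     -0.0218] |d| 0.0209
```

>>> send_rows:
  motion:
    - {"x": 0,"y": 0,"z": 0,"rx": 0,"ry": 0,"rz": 0,"jaw": 1.6}
    - {"x": 0,"y": 0,"z": 0,"rx": 0,"ry": 0,"rz": 0,"jaw": 1.6}
    - {"x": 0,"y": 0,"z": 0,"rx": 0,"ry": 0,"rz": 0,"jaw": 1.6}
    - {"x": 0,"y": 0,"z": -0.3,"rx": 0,"ry": 0,"rz": 0,"jaw": 1.6}
    - {"x": 0,"y": 0,"z": -0.6,"rx": 0,"ry": 0,"rz": 0,"jaw": 1.6}
  grip_force: 50

```text
clock: 17.2
tool_pos: [0.4641, -0.2823, 0.1231]
eef_rot: [0.233, 0.971, -0.013, 0.047]
contact_force: [0.6, -0.5, -1.3]
opening: 0.245
finger_force: 49.8
```

>>> send_rows:
  motion:
    - {"x": -0.15,"y": 0,"z": -1.5,"rx": 0,"ry": 0,"rz": 0,"jaw": 1.6}
    - {"x": -0.15,"y": 0,"z": -1.5,"rx": 0,"ry": 0,"rz": 0,"jaw": 1.6}
    - {"x": -0.15,"y": 0,"z": -1.5,"rx": 0,"ry": 0,"rz": 0,"jaw": 1.6}
    - {"x": -0.15,"y": 0,"z": -1.5,"rx": 0,"ry": 0,"rz": 0,"jaw": 1.6}
    - {"x": -0.15,"y": 0,"z": -1.5,"rx": 0,"ry": 0,"rz": 0,"jaw": 1.6}

```text
clock: 17.7
tool_pos: [0.4644, -0.2822, 0.1995]
eef_rot: [0.234, 0.971, -0.013, 0.047]
contact_force: [0.5, 0.6, -2.1]
opening: 0.243
finger_force: 49.8
```

>>> send_rows:
  motion:
    - {"x": -0.15,"y": 0,"z": -1.5,"rx": 0,"ry": 0,"rz": 0,"jaw": 1.6}
    - {"x": -0.15,"y": 0,"z": -1.5,"rx": 0,"ry": 0,"rz": 0,"jaw": 1.6}
    - {"x": -0.15,"y": 0,"z": -1.5,"rx": 0,"ry": 0,"rz": 0,"jaw": 1.6}
    - {"x": -0.15,"y": 0,"z": -1.5,"rx": 0,"ry": 0,"rz": 0,"jaw": 1.6}
    - {"x": -0.15,"y": 0,"z": -1.2,"rx": 0,"ry": 0,"rz": 0,"jaw": 1.6}

```text
clock: 18.2
tool_pos: [0.4649, -0.2822, 0.2722]
eef_rot: [0.233, 0.971, -0.013, 0.048]
contact_force: [0.4, 0.4, -1.5]
opening: 0.248
finger_force: 49.8
```

>>> send_rows:
  motion:
    - {"x": 1,"y": 1.65,"z": -0.1,"rx": -0.0022,"ry": 0,"rz": -0.022,"jaw": 1.6}
    - {"x": 1,"y": 1.65,"z": -0.1,"rx": -0.0022,"ry": 0,"rz": -0.022,"jaw": 1.6}
    - {"x": 1,"y": 1.65,"z": -0.1,"rx": -0.0022,"ry": 0,"rz": -0.022,"jaw": 1.6}
    - {"x": 1,"y": 1.65,"z": -0.1,"rx": -0.0022,"ry": 0,"rz": -0.022,"jaw": 1.6}
    - {"x": 1,"y": 1.65,"z": -0.1,"rx": -0.0022,"ry": 0,"rz": -0.022,"jaw": 1.6}

```text
clock: 18.7
tool_pos: [0.4532, -0.184, 0.2708]
eef_rot: [0.178, 0.983, -0.01, 0.048]
contact_force: [-0.0, -0.1, -1.4]
opening: 0.243
finger_force: 49.8
```

>>> send_rows:
  motion:
    - {"x": 1,"y": 1.65,"z": -0.1,"rx": -0.0022,"ry": 0,"rz": -0.022,"jaw": 1.6}
    - {"x": 1,"y": 1.65,"z": -0.1,"rx": -0.0022,"ry": 0,"rz": -0.022,"jaw": 1.6}
    - {"x": 1,"y": 1.65,"z": -0.1,"rx": -0.0022,"ry": 0,"rz": -0.022,"jaw": 1.6}
    - {"x": 1,"y": 1.65,"z": -0.1,"rx": -0.0022,"ry": 0,"rz": -0.022,"jaw": 1.6}
    - {"x": 1,"y": 1.65,"z": -0.1,"rx": -0.0022,"ry": 0,"rz": -0.022,"jaw": 1.6}

```text
clock: 19.2
tool_pos: [0.4308, -0.0902, 0.2706]
eef_rot: [0.123, 0.991, -0.008, 0.048]
contact_force: [0.7, -0.1, -1.6]
opening: 0.248
finger_force: 49.8
```

```bash
python3 - <<'E'
from sc import *
st();c=twist((.527,.095,.27),toolR(-.031,.1,1),10)
E
```

```text
{'clock': 19.2, 'q': [0.267, 0.393, -0.252, 2.147, 0.237, 0.53, 1.162], 'tool_pos': [0.431, -0.09, 0.271], 'eef_rot': [0.123, 0.991, -0.008, 0.048], 'contact_force': [0.675, -0.07, -1.638], 'opening': 0.248, 'finger_force': 49.836}
[[-0.965  0.245  0.094]
 [ 0.243  0.97  -0.027]
 [-0.097 -0.003 -0.995]]
10 rows xyz cm [-0.67  1.98  0.07] r [-0.0024 -0.0003 -0.0215] |d| 0.0209
```

>>> send_rows:
  motion:
    - {"x": -0.67,"y": 1.98,"z": 0.07,"rx": -0.0022,"ry": 0,"rz": -0.0215,"jaw": 1.6}
    - {"x": -0.67,"y": 1.98,"z": 0.07,"rx": -0.0022,"ry": 0,"rz": -0.0215,"jaw": 1.6}
    - {"x": -0.67,"y": 1.98,"z": 0.07,"rx": -0.0022,"ry": 0,"rz": -0.0215,"jaw": 1.6}
    - {"x": -0.67,"y": 1.98,"z": 0.07,"rx": -0.0022,"ry": 0,"rz": -0.0215,"jaw": 1.6}
    - {"x": -0.67,"y": 1.98,"z": 0.07,"rx": -0.0022,"ry": 0,"rz": -0.0215,"jaw": 1.6}

```text
clock: 19.7
tool_pos: [0.4845, -0.0004, 0.2701]
eef_rot: [0.069, 0.996, -0.005, 0.048]
contact_force: [0.3, -0.1, -1.6]
opening: 0.241
finger_force: 49.8
```

>>> send_rows:
  motion:
    - {"x": -0.67,"y": 1.98,"z": 0.07,"rx": -0.0022,"ry": 0,"rz": -0.0215,"jaw": 1.6}
    - {"x": -0.67,"y": 1.98,"z": 0.07,"rx": -0.0022,"ry": 0,"rz": -0.0215,"jaw": 1.6}
    - {"x": -0.67,"y": 1.98,"z": 0.07,"rx": -0.0022,"ry": 0,"rz": -0.0215,"jaw": 1.6}
    - {"x": -0.67,"y": 1.98,"z": 0.07,"rx": -0.0022,"ry": 0,"rz": -0.0215,"jaw": 1.6}
    - {"x": -0.67,"y": 1.98,"z": 0.07,"rx": -0.0022,"ry": 0,"rz": -0.0215,"jaw": 1.6}

```text
clock: 20.2
tool_pos: [0.5275, 0.0947, 0.2695]
eef_rot: [0.016, 0.999, -0.002, 0.048]
contact_force: [0.7, -0.1, -1.9]
opening: 0.246
finger_force: 49.8
```

```bash
python3 - <<'E'
from sc import *
st();Rm=toolR(-.031,.1,1);c=twist((.527,.095,.19),Rm,5);twist((.527,.095,.13),Rm,5,*c)
t=snap('top','te.png');s=snap('side','se.png')
f=lambda i:cv2.resize(cv2.convertScaleAbs(cv2.cvtColor(i,cv2.COLOR_RGB2BGR),alpha=1.7),(400,400),interpolation=cv2.INTER_CUBIC)
cv2.imwrite('pics/e.png',np.hstack([f(t['img'][140:240,240:340]),f(s['img'][110:260,210:360])]))
E
```

```text
{'clock': 20.2, 'q': [-0.101, 0.517, -0.282, 1.892, 0.282, 0.679, 0.985], 'tool_pos': [0.527, 0.095, 0.27], 'eef_rot': [0.016, 0.999, -0.002, 0.048], 'contact_force': [0.724, -0.11, -1.9], 'opening': 0.246, 'finger_force': 49.836}
[[-0.995  0.031  0.096]
 [ 0.031  1.    -0.006]
 [-0.096 -0.003 -0.995]]
5 rows xyz cm [0.17 0.01 1.58] r [-0.0005 -0.0007 -0.    ] |d| 0.0159
5 rows xyz cm [0.12 0.   1.19] r [0. 0. 0.] |d| 0.012
```

View pics/e.png

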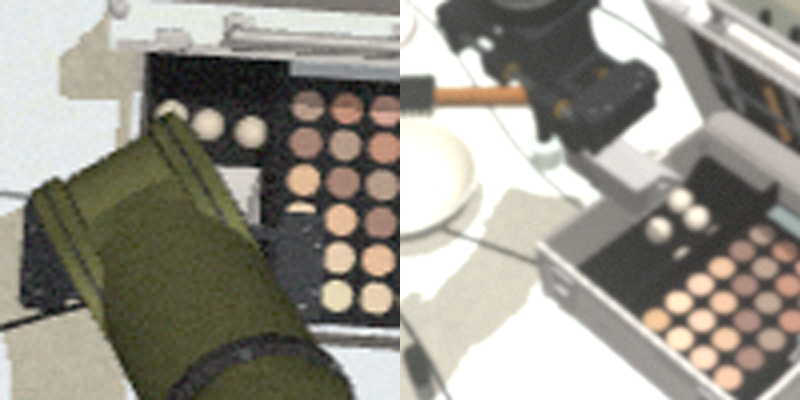

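```bash
python3 - <<'E'
from sc import *
t=snapshot('top');s=snapshot('side')
print(tri(t,(304.5,182),s,(316.9,177.5)),onz(t,304.5,182,.16))
for P in [(.624,.0447,.16),(.563,.047,.195),(.627,.1387,.16)]: print(P,proj(t,P),proj(s,P))
g=lambda q,v:cv2.cvtColor(q['img'],cv2.COLOR_RGB2GRAY)
print(t['img'][176:190,296:310].mean(2).astype(int)); 
E
```

```text
(array([0.62088145, 0.04486779, 0.16845403]), np.float64(0.003005142341185659)) [0.62154313 0.04588861 0.16      ]
(0.624, 0.0447, 0.16) [304.93283967 181.18828688] [317.20938609 179.36083004]
(0.563, 0.047, 0.195) [303.38247128 199.51126471] [298.75032229 182.74809915]
(0.627, 0.1387, 0.16) [272.66677769 179.26180331] [290.86549364 160.36325041]
[[ 31  30  30  26  51  76  85  85  70  29  28  17  19  22]
 [ 29  22  27  28  29  28  28  30  23  26  14  27  25  25]
 [ 25  24  27  23  25  33  29  30  18  19  13  22  34  28]
 [ 28  27  25  31  27  27  23  28  19  26  24  18  26  32]
 [ 28  34  26  26  28  29  26  26  15  16  29  22  25  27]
 [ 98  95  94  91  71  73  73  62  16  12  20  23  27  22]
 [121 121 122 122 122 122 118  87  32  19  19  20  23  30]
 [124 123 125 125 120 124 114  74  40  20  22  14  32  28]
 [123 123 123 124 124 124 117  89  78  23  19  22  28  23]
 [122 122 123 123 124 125 115  97  91  37  22  27  26  20]
 [ 91 121 119 121 123 123 112  97  95  43  24  26  28  30]
 [ 79 126 125 124 123 117  86  92  92  40  26  27  22  24]
 [ 66  94 120 123 122 113  79  80  78  20  21  28  27  20]
 [ 52  76 120 118 108  86  83  67  34  27  20  30  30  23]]
```

>>> send_rows:
  motion:
    - {"x": 0.17,"y": 0,"z": 1.6,"rx": 0,"ry": 0,"rz": 0,"jaw": 1.6}
    - {"x": 0.17,"y": 0,"z": 1.6,"rx": 0,"ry": 0,"rz": 0,"jaw": 1.6}
    - {"x": 0.17,"y": 0,"z": 1.6,"rx": 0,"ry": 0,"rz": 0,"jaw": 1.6}
    - {"x": 0.17,"y": 0,"z": 1.6,"rx": 0,"ry": 0,"rz": 0,"jaw": 1.6}
    - {"x": 0.17,"y": 0,"z": 1.6,"rx": 0,"ry": 0,"rz": 0,"jaw": 1.6}

```text
clock: 20.9
tool_pos: [0.5268, 0.0913, 0.1889]
eef_rot: [0.018, 0.999, -0.003, 0.048]
contact_force: [-0.0, 0.6, -0.7]
opening: 0.244
finger_force: 49.8
```

>>> send_rows:
  motion:
    - {"x": 0.12,"y": 0,"z": 1.2,"rx": 0,"ry": 0,"rz": 0,"jaw": 1.6}
    - {"x": 0.12,"y": 0,"z": 1.2,"rx": 0,"ry": 0,"rz": 0,"jaw": 1.6}
    - {"x": 0.12,"y": 0,"z": 1.2,"rx": 0,"ry": 0,"rz": 0,"jaw": 1.6}
    - {"x": 0.12,"y": 0,"z": 1.2,"rx": 0,"ry": 0,"rz": 0,"jaw": 1.6}
    - {"x": 0.12,"y": 0,"z": 1.1,"rx": 0,"ry": 0,"rz": 0,"jaw": 1.6}

```text
clock: 21.4
tool_pos: [0.5268, 0.0914, 0.1297]
eef_rot: [0.018, 0.999, -0.003, 0.049]
contact_force: [-1.3, -0.3, -1.6]
opening: 0.244
finger_force: 49.8
```

```bash
python3 - <<'E'
from sc import *
st();twist((.527,.095,.121),toolR(-.031,.1,1),5)
E
```

```text
{'clock': 21.4, 'q': [-0.196, 0.735, -0.132, 2.031, 0.41, 0.312, 0.858], 'tool_pos': [0.527, 0.091, 0.13], 'eef_rot': [0.018, 0.999, -0.003, 0.049], 'contact_force': [-1.346, -0.347, -1.59], 'opening': 0.244, 'finger_force': 49.837}
[[-0.995  0.035  0.097]
 [ 0.035  0.999 -0.007]
 [-0.097 -0.003 -0.995]]
5 rows xyz cm [0.02 0.07 0.17] r [-0.0008 -0.0006 -0.0008] |d| 0.0019
```

>>> send_rows:
  motion:
    - {"x": 0,"y": 0.12,"z": 0.2,"rx": 0,"ry": 0,"rz": -0.001,"jaw": 1.6}
    - {"x": 0,"y": 0.12,"z": 0.2,"rx": 0,"ry": 0,"rz": -0.001,"jaw": 1.6}
    - {"x": 0,"y": 0.11,"z": 0.2,"rx": 0,"ry": 0,"rz": -0.001,"jaw": 1.6}
    - {"x": 0,"y": 0,"z": 0.2,"rx": 0,"ry": 0,"rz": 0,"jaw": 1.6}
    - {"x": 0,"y": 0,"z": 0.1,"rx": 0,"ry": 0,"rz": 0,"jaw": 1.6}

```text
clock: 21.9
tool_pos: [0.5287, 0.0964, 0.1214]
eef_rot: [0.015, 0.999, -0.002, 0.049]
contact_force: [0.7, -0.2, -1.1]
opening: 0.242
finger_force: 49.8
```

>>> send_rows:
  motion:
    - {"x": 0,"y": -0.06,"z": 0.06,"rx": 0,"ry": 0.01,"rz": 0,"jaw": 1.6}
    - {"x": -0.5,"y": -0.06,"z": 0.1,"rx": 0,"ry": 0.008,"rz": 0,"jaw": 1.6}
    - {"x": -1,"y": 0,"z": 0.09,"rx": 0,"ry": 0,"rz": 0,"jaw": 1.6}
    - {"x": -1,"y": 0,"z": 0.09,"rx": 0,"ry": 0,"rz": 0,"jaw": 1.6}
    - {"x": -1,"y": 0,"z": 0.09,"rx": 0,"ry": 0,"rz": 0,"jaw": 1.6}

```text
clock: 22.4
tool_pos: [0.5624, 0.0934, 0.1208]
eef_rot: [0.015, 0.999, -0.002, 0.039]
contact_force: [-7.5, -1.5, 12.4]
opening: 0.242
finger_force: 49.8
```

```bash
python3 - <<'E'
from sc import *
st()
E
```

```text
{'clock': 22.4, 'q': [-0.152, 0.784, -0.18, 1.912, 0.395, 0.409, 0.904], 'tool_pos': [0.562, 0.093, 0.121], 'eef_rot': [0.015, 0.999, -0.002, 0.039], 'contact_force': [-7.547, -1.542, 12.403], 'opening': 0.242, 'finger_force': 49.841}
[[-0.997  0.031  0.077]
 [ 0.031  1.    -0.006]
 [-0.077 -0.004 -0.997]]
```

>>> send_rows:
  motion:
    - {"x": -0.5,"y": 0,"z": -0.08,"rx": 0,"ry": 0,"rz": 0,"jaw": 1.6}
    - {"x": -1,"y": 0,"z": 0.02,"rx": 0,"ry": 0,"rz": 0,"jaw": 1.6}
    - {"x": -1,"y": 0,"z": 0.07,"rx": 0,"ry": 0,"rz": 0,"jaw": 1.6}
    - {"x": -1,"y": 0,"z": 0.07,"rx": 0,"ry": 0,"rz": 0,"jaw": 1.6}
    - {"x": -0.8,"y": 0,"z": 0.05,"rx": 0,"ry": 0,"rz": 0,"jaw": 1.6}

```text
clock: 22.9
tool_pos: [0.6073, 0.0924, 0.1219]
eef_rot: [0.016, 0.999, -0.002, 0.04]
contact_force: [-1.1, -0.8, -0.9]
opening: 0.244
finger_force: 49.8
```

```bash
python3 - <<'E'
from sc import *
st()
E
```

```text
{'clock': 22.9, 'q': [-0.116, 0.823, -0.214, 1.779, 0.381, 0.506, 0.953], 'tool_pos': [0.607, 0.092, 0.122], 'eef_rot': [0.016, 0.999, -0.002, 0.04], 'contact_force': [-1.143, -0.796, -0.914], 'opening': 0.244, 'finger_force': 49.834}
[[-0.996  0.031  0.08 ]
 [ 0.031  1.    -0.005]
 [-0.08  -0.002 -0.997]]
```

>>> send_rows:
  motion:
    - {"x": -0.4,"y": 0,"z": 0.04,"rx": 0,"ry": 0,"rz": 0,"jaw": 1.6}
    - {"x": -0.4,"y": 0,"z": 0.03,"rx": 0,"ry": 0,"rz": 0,"jaw": 1.6}
    - {"x": 0,"y": 0,"z": 0,"rx": 0,"ry": 0,"rz": 0,"jaw": 1.6}
    - {"x": 0,"y": 0,"z": 0,"rx": 0,"ry": -0.03,"rz": 0,"jaw": 1.6}
    - {"x": 0,"y": 0,"z": -0.04,"rx": 0,"ry": -0.04,"rz": 0,"jaw": 1.6}

```text
clock: 23.4
tool_pos: [0.6151, 0.0924, 0.1221]
eef_rot: [0.016, 0.997, -0.002, 0.076]
contact_force: [-0.1, 0.1, -2.9]
opening: 0.242
finger_force: 49.8
```

>>> send_rows:
  motion:
    - {"x": 0,"y": 0,"z": -0.05,"rx": 0,"ry": -0.04,"rz": 0,"jaw": 1.6}
    - {"x": 0,"y": 0,"z": -0.05,"rx": 0,"ry": -0.04,"rz": 0,"jaw": 1.6}
    - {"x": 0,"y": 0,"z": -0.05,"rx": 0,"ry": -0.04,"rz": 0,"jaw": 1.6}
    - {"x": 0,"y": 0,"z": -0.05,"rx": 0,"ry": -0.03,"rz": 0,"jaw": 1.6}
    - {"x": 0,"y": 0,"z": 0,"rx": 0,"ry": 0,"rz": 0,"jaw": 1.6}

```text
clock: 23.9
tool_pos: [0.6128, 0.0932, 0.1238]
eef_rot: [0.014, 0.989, -0.004, 0.149]
contact_force: [0.1, -0.3, -1.2]
opening: 0.244
finger_force: 49.8
```

```bash
python3 - <<'E'
from sc import *
st()
E
```

```text
{'clock': 23.9, 'q': [-0.306, 0.789, 0.057, 1.976, 0.489, 0.105, 0.792], 'tool_pos': [0.613, 0.093, 0.124], 'eef_rot': [0.014, 0.989, -0.004, 0.149], 'contact_force': [0.099, -0.309, -1.202], 'opening': 0.244, 'finger_force': 49.837}
[[-0.955  0.029  0.294]
 [ 0.027  1.    -0.012]
 [-0.294 -0.003 -0.956]]
```

>>> send_rows:
  motion:
    - {"x": 0.1,"y": 0,"z": -0.5,"rx": 0,"ry": 0,"rz": 0,"jaw": 1.6}
    - {"x": 0.2,"y": 0,"z": -1.1,"rx": 0,"ry": 0,"rz": 0,"jaw": 1.6}
    - {"x": 0.2,"y": 0,"z": -1.1,"rx": 0,"ry": 0,"rz": 0,"jaw": 1.6}
    - {"x": 0.2,"y": 0,"z": -1.1,"rx": 0,"ry": 0,"rz": 0,"jaw": 1.6}
    - {"x": 0.2,"y": 0,"z": -1.1,"rx": 0,"ry": 0,"rz": 0,"jaw": 1.6}

```text
clock: 24.4
tool_pos: [0.5909, 0.0932, 0.1697]
eef_rot: [0.015, 0.989, -0.003, 0.15]
contact_force: [0.3, 0.0, -1.0]
opening: 0.242
finger_force: 49.8
```

>>> send_rows:
  motion:
    - {"x": 0.1,"y": 0,"z": -1.1,"rx": 0,"ry": 0,"rz": 0,"jaw": 1.6}
    - {"x": 0.1,"y": 0,"z": -1.1,"rx": 0,"ry": 0,"rz": 0,"jaw": 1.6}
    - {"x": 0.1,"y": 0,"z": -1.1,"rx": 0,"ry": 0,"rz": 0,"jaw": 1.6}
    - {"x": 0.1,"y": 0,"z": -1.1,"rx": 0,"ry": 0,"rz": 0,"jaw": 1.6}
    - {"x": 0.1,"y": 0,"z": -1.1,"rx": 0,"ry": 0,"rz": 0,"jaw": 1.6}

```text
clock: 24.9
tool_pos: [0.5697, 0.0941, 0.2203]
eef_rot: [0.015, 0.989, -0.004, 0.149]
contact_force: [0.6, 0.8, -0.9]
opening: 0.245
finger_force: 49.8
```

>>> send_rows:
  motion:
    - {"x": 0.1,"y": 0,"z": -1.1,"rx": 0,"ry": 0,"rz": 0,"jaw": 1.6}
    - {"x": 0.1,"y": 0,"z": -1.1,"rx": 0,"ry": 0,"rz": 0,"jaw": 1.6}
    - {"x": 0.1,"y": 0,"z": -1.1,"rx": 0,"ry": 0,"rz": 0,"jaw": 1.6}
    - {"x": 0.1,"y": 0,"z": -0.6,"rx": 0,"ry": 0,"rz": 0,"jaw": 1.6}
    - {"x": 0,"y": 0,"z": 0,"rx": 0,"ry": 0,"rz": 0,"jaw": 1.6}

```text
clock: 25.4
tool_pos: [0.5548, 0.0948, 0.2565]
eef_rot: [0.015, 0.989, -0.003, 0.15]
contact_force: [-0.4, -0.3, -1.8]
opening: 0.247
finger_force: 49.8
```

```bash
python3 - <<'E'
from sc import *
g=st()
t=snap('top','tf.png');s=snap('side','sf.png')
p=np.array(g['tool_pos']);Rm=R.from_quat(g['eef_rot']).as_matrix()
# pan centre in tool frame from flat calibration: (.067 fwd,-.098 down)
Rf=toolR(0,.096,1);v=Rf.T@np.array([.067,0,-.1])
P=p+Rm@v;print('pan',P.round(3),proj(t,P),proj(s,P))
def balls(q,box):
    x0,x1,y0,y1=box;h=cv2.cvtColor(q['img'],cv2.COLOR_RGB2HSV)[y0:y1,x0:x1];m=((h[...,2]>95)).astype(np.uint8)
    n,l,a,c=cv2.connectedComponentsWithStats(m);return [(c[i].round(1)+[x0,y0]).tolist()+[int(a[i,4])] for i in range(1,n) if a[i,4]>15]
print('bay region top',balls(t,(276,306,152,215)))
E
```

```text
{'clock': 25.4, 'q': [-0.251, 0.504, -0.085, 2.026, 0.425, 0.358, 0.84], 'tool_pos': [0.555, 0.095, 0.256], 'eef_rot': [0.015, 0.989, -0.003, 0.15], 'contact_force': [-0.388, -0.286, -1.842], 'opening': 0.247, 'finger_force': 49.83}
[[-0.955  0.031  0.297]
 [ 0.029  1.    -0.011]
 [-0.297 -0.002 -0.955]]
pan [0.641 0.092 0.172] [288.72820938 174.13112274] [307.82419011 162.9652172 ]
bay region top [[295.6, 152.6, 25], [289.6, 174.3, 504]]
```

```bash
python3 - <<'E'
import cv2,numpy as np
for f,b in(('tf',(272,308,150,205)),('sf',(280,340,135,185))):
    i=cv2.imread(f'pics/{f}.png').astype(int);x0,x1,y0,y1=b
    c=cv2.GaussianBlur((i[...,2]-i[...,0]).astype(np.float32),(3,3),0)[y0:y1:2,x0:x1:1].astype(int)
    v=i.max(2)
    print(f);print('\n'.join(''.join('.' if a<6 else chr(48+min(a//4,9)) for a in r) for r in c))
E
```

```text
tf
.........1..1...............11......
22111................1..............
3221................................
3321................................
3221................................
3221................................
221.................................
21..................................
2211111111..11111111111111...111....
21...111111..1111111111.11222221....
21111111.111112333321111234444432...
21...1111111234555443211344555542...
1.11.1111...23445554431.234444432...
2111.112233333344444322222333321....
1111.12444454322222234444432111.....
1.11.234455554211.13445554432111....
1.11.12344444321111234455432111.....
1111...12222211111112233322111......
1...................................
....2332............................
..123333332.........................
133223333321................341.....
1233223333332..1221..........1......
33332223433332...2331...............
444443333343332....222..............
44444433334432332....222............
544333432234433342....12............
44443344322455433332................
sf
.........................................11...............
[... 766 characters left out ...]
4432223333321..11111111111111
...................122223344444432234455544321....1...111112
...................222212334444432344555554321....1111111111
1......................1234555544333444332221............111
.......................12345555543322221.................111
.........................12334443321................11......
............................122221..........................
.................1..........................................
...............1111.........................................
............111.............................................
........1111................................................
.....112221...1..111.........1..............................
```

```bash
cat >> sc.py <<'E'
VL=toolR(0,.096,1).T@np.array([.098,0,-.110])
B=np.array([.499,.343])
def pose(back,z,tau,yaw=.6):
    Rm=toolR(yaw,tau,1);sx=np.array([np.cos(yaw),np.sin(yaw)])
    L=np.r_[B-back*sx,z];return L-Rm@VL,Rm
E
python3 - <<'E'
from sc import *
a=pose(.01,.18,.3);b=pose(.015,.075,.3);c=pose(.015,.055,-.05);d=pose(.015,.055,-.5)
for q in(a,b,c,d):print(q[0].round(4))
twist(*a,20);twist(*b,10,*a);twist(*c,10,*b);twist(*d,10,*c)
E
```

```text
[0.3931 0.2706 0.2679]
[0.389  0.2678 0.1629]
[0.4198 0.2888 0.1781]
[0.4706 0.3236 0.201 ]
20 rows xyz cm [ 0.51  1.08 -0.22] r [-0.0094 -0.     -0.0301] |d| 0.0122
10 rows xyz cm [ 0.36 -0.    0.99] r [0. 0. 0.] |d| 0.0105
10 rows xyz cm [-0.39  0.   -0.1 ] r [0.    0.035 0.   ] |d| 0.004
10 rows xyz cm [-0.54  0.   -0.38] r [0.    0.045 0.   ] |d| 0.0066
```

```bash
python3 - <<'E'
from sc import *
Y=-1.2
a=pose(.01,.18,.3,Y);b=pose(.015,.075,.3,Y);c=pose(.015,.055,-.05,Y);d=pose(.015,.055,-.5,Y)
for q in(a,b,c,d):print(q[0].round(4))
twist(*a,25);twist(*b,10,*a);twist(*c,10,*b);twist(*d,10,*c)
g=get_state();p=np.array(g['tool_pos']);Rm=R.from_quat(g['eef_rot']).as_matrix()
w=R.from_matrix(Rm.T@a[1]).as_rotvec()/25;A=R.from_rotvec(w).as_matrix();S=sum(np.linalg.matrix_power(A,k) for k in range(25));dd=np.linalg.solve(S,Rm.T@(a[0]-p))
for k in range(26):
    if k%5==0:print(p.round(3),'lip',(p+Rm@VL).round(3),'tilt',Rm[2].round(2), 'lipup',np.round((Rm@toolR(0,.096,1).T@[1,0,0])[2],2),'roll',np.round((Rm@toolR(0,.096,1).T@[0,1,0])[2],2))
    p=p+Rm@dd;Rm=Rm@A
E
```

```text
[0.4525 0.4625 0.2679]
[0.4507 0.4672 0.1629]
[0.4642 0.4324 0.1781]
[0.4866 0.375  0.201 ]
25 rows xyz cm [ 1.16  1.05 -0.41] r [0.0137 0.0001 0.0447] |d| 0.0162
10 rows xyz cm [ 0.36 -0.    0.99] r [0. 0. 0.] |d| 0.0105
10 rows xyz cm [-0.39 -0.   -0.1 ] r [ 0.     0.035 -0.   ] |d| 0.004
10 rows xyz cm [-0.54  0.   -0.38] r [-0.     0.045  0.   ] |d| 0.0066
[0.555 0.095 0.255] lip [0.673 0.091 0.168] tilt [-0.3  -0.   -0.96] lipup 0.2 roll -0.0
[0.5   0.154 0.258] lip [0.615 0.123 0.17 ] tilt [-0.3  -0.   -0.96] lipup 0.2 roll -0.0
[0.461 0.225 0.26 ] lip [0.565 0.168 0.173] tilt [-0.3  -0.   -0.96] lipup 0.2 roll -0.0
[0.44  0.303 0.263] lip [0.528 0.224 0.175] tilt [-0.3  -0.   -0.96] lipup 0.2 roll -0.0
[0.437 0.383 0.265] lip [0.504 0.286 0.177] tilt [-0.3  -0.   -0.96] lipup 0.2 roll -0.0
[0.453 0.463 0.268] lip [0.495 0.352 0.18 ] tilt [-0.3  -0.   -0.96] lipup 0.2 roll -0.0
```

>>> send_rows:
  motion:
    - {"x": 0.4,"y": 0.4,"z": -0.15,"rx": 0.005,"ry": 0,"rz": 0.015,"jaw": 1.6}
    - {"x": 0.8,"y": 0.7,"z": -0.25,"rx": 0.009,"ry": 0,"rz": 0.03,"jaw": 1.6}
    - {"x": 1.16,"y": 1.05,"z": -0.4,"rx": 0.0137,"ry": 0,"rz": 0.0447,"jaw": 1.6}
    - {"x": 1.16,"y": 1.05,"z": -0.4,"rx": 0.0137,"ry": 0,"rz": 0.0447,"jaw": 1.6}
    - {"x": 1.16,"y": 1.05,"z": -0.4,"rx": 0.0137,"ry": 0,"rz": 0.0447,"jaw": 1.6}

```text
clock: 26.0
tool_pos: [0.5091, 0.1427, 0.2564]
eef_rot: [0.109, 0.983, -0.018, 0.148]
contact_force: [-0.7, -0.4, -0.9]
opening: 0.244
finger_force: 49.8
```

>>> send_rows:
  motion:
    - {"x": 1.16,"y": 1.05,"z": -0.4,"rx": 0.0137,"ry": 0,"rz": 0.0447,"jaw": 1.6}
    - {"x": 1.16,"y": 1.05,"z": -0.4,"rx": 0.0137,"ry": 0,"rz": 0.0447,"jaw": 1.6}
    - {"x": 1.16,"y": 1.05,"z": -0.4,"rx": 0.0137,"ry": 0,"rz": 0.0447,"jaw": 1.6}
    - {"x": 1.16,"y": 1.05,"z": -0.4,"rx": 0.0137,"ry": 0,"rz": 0.0447,"jaw": 1.6}
    - {"x": 1.16,"y": 1.05,"z": -0.4,"rx": 0.0137,"ry": 0,"rz": 0.0447,"jaw": 1.6}

```text
clock: 26.5
tool_pos: [0.467, 0.2118, 0.2583]
eef_rot: [0.222, 0.963, -0.034, 0.146]
contact_force: [1.3, -0.1, -2.6]
opening: 0.247
finger_force: 49.8
```

```bash
python3 - <<'E'
from sc import *
st();twist(*pose(.01,.18,.3,-1.2),15)
E
```

```text
{'clock': 26.5, 'q': [-0.847, 0.5, 0.248, 2.068, 0.333, 0.469, 0.191], 'tool_pos': [0.467, 0.212, 0.258], 'eef_rot': [0.222, 0.963, -0.034, 0.146], 'contact_force': [1.276, -0.053, -2.561], 'opening': 0.247, 'finger_force': 49.827}
[[-0.859  0.438  0.266]
 [ 0.418  0.899 -0.131]
 [-0.296 -0.001 -0.955]]
15 rows xyz cm [ 1.22  1.12 -0.45] r [0.0146 0.0001 0.0476] |d| 0.0171
```

>>> send_rows:
  motion:
    - {"x": 1.2,"y": 1.1,"z": -0.45,"rx": 0.0146,"ry": 0,"rz": 0.0476,"jaw": 1.6}
    - {"x": 1.2,"y": 1.1,"z": -0.45,"rx": 0.0146,"ry": 0,"rz": 0.0476,"jaw": 1.6}
    - {"x": 1.2,"y": 1.1,"z": -0.45,"rx": 0.0146,"ry": 0,"rz": 0.0476,"jaw": 1.6}
    - {"x": 1.2,"y": 1.1,"z": -0.45,"rx": 0.0146,"ry": 0,"rz": 0.0476,"jaw": 1.6}
    - {"x": 1.2,"y": 1.1,"z": -0.45,"rx": 0.0146,"ry": 0,"rz": 0.0476,"jaw": 1.6}

```text
clock: 27.0
tool_pos: [0.4414, 0.2922, 0.262]
eef_rot: [0.34, 0.928, -0.052, 0.141]
contact_force: [0.4, 0.6, -1.4]
opening: 0.25
finger_force: 49.8
```

>>> send_rows:
  motion:
    - {"x": 1.2,"y": 1.1,"z": -0.45,"rx": 0.0146,"ry": 0,"rz": 0.0476,"jaw": 1.6}
    - {"x": 1.2,"y": 1.1,"z": -0.45,"rx": 0.0146,"ry": 0,"rz": 0.0476,"jaw": 1.6}
    - {"x": 1.2,"y": 1.1,"z": -0.45,"rx": 0.0146,"ry": 0,"rz": 0.0476,"jaw": 1.6}
    - {"x": 1.2,"y": 1.1,"z": -0.45,"rx": 0.0146,"ry": 0,"rz": 0.0476,"jaw": 1.6}
    - {"x": 1.2,"y": 1.1,"z": -0.45,"rx": 0.0146,"ry": 0,"rz": 0.0476,"jaw": 1.6}

```text
clock: 27.5
tool_pos: [0.4363, 0.3764, 0.2655]
eef_rot: [0.453, 0.879, -0.068, 0.133]
contact_force: [0.6, 0.8, -1.7]
opening: 0.239
finger_force: 49.8
```

>>> send_rows:
  motion:
    - {"x": 1.2,"y": 1.1,"z": -0.45,"rx": 0.0146,"ry": 0,"rz": 0.0476,"jaw": 1.6}
    - {"x": 1.2,"y": 1.1,"z": -0.45,"rx": 0.0146,"ry": 0,"rz": 0.0476,"jaw": 1.6}
    - {"x": 1.2,"y": 1.1,"z": -0.45,"rx": 0.0146,"ry": 0,"rz": 0.0476,"jaw": 1.6}
    - {"x": 0.9,"y": 0.8,"z": -0.35,"rx": 0.011,"ry": 0,"rz": 0.037,"jaw": 1.6}
    - {"x": 0.5,"y": 0.4,"z": -0.2,"rx": 0.006,"ry": 0,"rz": 0.02,"jaw": 1.6}

```text
clock: 28.0
tool_pos: [0.4476, 0.4458, 0.2684]
eef_rot: [0.541, 0.827, -0.081, 0.126]
contact_force: [0.3, 0.3, -2.8]
opening: 0.247
finger_force: 49.8
```

```bash
python3 - <<'E'
from sc import *
Y=-1.2
st();b=pose(.015,.075,.3,Y);twist(*b,10)
t=snap('top','tp.png');s=snap('side','sp.png')
g=get_state();p=np.array(g['tool_pos']);Rm=R.from_quat(g['eef_rot']).as_matrix();P=p+Rm@VL;print(P,proj(t,P),proj(s,P))
f=lambda i,k:cv2.resize(cv2.convertScaleAbs(cv2.cvtColor(i,cv2.COLOR_RGB2BGR),alpha=1.6),(400,400),interpolation=cv2.INTER_CUBIC)
cv2.imwrite('pics/p.png',np.hstack([f(t['img'][130:270,150:290],1),f(s['img'][90:240,150:300],1)]))
E
```

```text
{'clock': 28.0, 'q': [-1.179, 0.779, 0.397, 1.426, -0.006, 1.111, -0.455], 'tool_pos': [0.448, 0.446, 0.268], 'eef_rot': [0.541, 0.827, -0.081, 0.126], 'contact_force': [0.297, 0.291, -2.832], 'opening': 0.247, 'finger_force': 49.829}
[[-0.383  0.916  0.12 ]
 [ 0.875  0.401 -0.27 ]
 [-0.296  0.002 -0.955]]
10 rows xyz cm [0.49 0.11 0.95] r [0.0014 0.     0.004 ] |d| 0.0108
[0.49559643 0.33662239 0.18082024] [199.68395811 221.1293176 ] [199.83767252 144.24905149]
```

View pics/p.png

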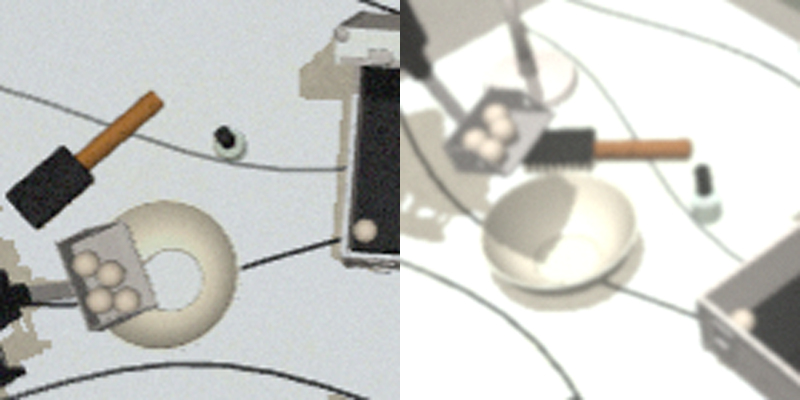

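>>> send_rows:
  motion:
    - {"x": 0.5,"y": 0.1,"z": 0.95,"rx": 0.001,"ry": 0,"rz": 0.004,"jaw": 1.6}
    - {"x": 0.5,"y": 0.1,"z": 0.95,"rx": 0.001,"ry": 0,"rz": 0.004,"jaw": 1.6}
    - {"x": 0.5,"y": 0.1,"z": 0.95,"rx": 0.001,"ry": 0,"rz": 0.004,"jaw": 1.6}
    - {"x": 0.5,"y": 0.1,"z": 0.95,"rx": 0.001,"ry": 0,"rz": 0.004,"jaw": 1.6}
    - {"x": 0.5,"y": 0.1,"z": 0.95,"rx": 0.001,"ry": 0,"rz": 0.004,"jaw": 1.6}

```text
clock: 28.6
tool_pos: [0.449, 0.4546, 0.2154]
eef_rot: [0.55, 0.822, -0.083, 0.125]
contact_force: [-0.5, -0.5, -1.4]
opening: 0.245
finger_force: 49.8
```

>>> send_rows:
  motion:
    - {"x": 0.5,"y": 0.1,"z": 0.95,"rx": 0.001,"ry": 0,"rz": 0.004,"jaw": 1.6}
    - {"x": 0.5,"y": 0.1,"z": 0.95,"rx": 0.001,"ry": 0,"rz": 0.004,"jaw": 1.6}
    - {"x": 0.5,"y": 0.1,"z": 0.95,"rx": 0.001,"ry": 0,"rz": 0.004,"jaw": 1.6}
    - {"x": 0.5,"y": 0.1,"z": 0.9,"rx": 0.001,"ry": 0,"rz": 0.004,"jaw": 1.6}
    - {"x": 0.3,"y": 0.05,"z": 0.5,"rx": 0,"ry": 0,"rz": 0,"jaw": 1.6}

```text
clock: 29.1
tool_pos: [0.4497, 0.4652, 0.1679]
eef_rot: [0.557, 0.817, -0.083, 0.125]
contact_force: [-0.4, -0.1, -2.5]
opening: 0.246
finger_force: 49.8
```

```bash
python3 - <<'E'
from sc import *
Y=-1.2
st();c=pose(.015,.06,-.05,Y);d=pose(.015,.06,-.4,Y);twist(*c,10);twist(*d,10,*c)
E
```

```text
{'clock': 29.1, 'q': [-1.175, 0.92, 0.377, 1.446, -0.047, 0.968, -0.512], 'tool_pos': [0.45, 0.465, 0.168], 'eef_rot': [0.557, 0.817, -0.083, 0.125], 'contact_force': [-0.39, -0.076, -2.515], 'opening': 0.246, 'finger_force': 49.83}
[[-0.349  0.93   0.111]
 [ 0.889  0.366 -0.275]
 [-0.297  0.003 -0.955]]
10 rows xyz cm [-0.38  0.02 -0.1 ] r [0.0003 0.0351 0.0004] |d| 0.0039
10 rows xyz cm [-0.42 -0.   -0.3 ] r [0.    0.035 0.   ] |d| 0.0052
```

>>> send_rows:
  motion:
    - {"x": -0.4,"y": 0,"z": -0.1,"rx": 0,"ry": 0.035,"rz": 0,"jaw": 1.6}
    - {"x": -0.4,"y": 0,"z": -0.1,"rx": 0,"ry": 0.035,"rz": 0,"jaw": 1.6}
    - {"x": -0.4,"y": 0,"z": -0.1,"rx": 0,"ry": 0.035,"rz": 0,"jaw": 1.6}
    - {"x": -0.4,"y": 0,"z": -0.1,"rx": 0,"ry": 0.035,"rz": 0,"jaw": 1.6}
    - {"x": -0.4,"y": 0,"z": -0.1,"rx": 0,"ry": 0.035,"rz": 0,"jaw": 1.6}

```text
clock: 29.6
tool_pos: [0.4574, 0.4471, 0.1797]
eef_rot: [0.562, 0.825, -0.033, 0.052]
contact_force: [0.6, -0.3, -2.8]
opening: 0.244
finger_force: 49.8
```

>>> send_rows:
  motion:
    - {"x": -0.4,"y": 0,"z": -0.1,"rx": 0,"ry": 0.035,"rz": 0,"jaw": 1.6}
    - {"x": -0.4,"y": 0,"z": -0.1,"rx": 0,"ry": 0.035,"rz": 0,"jaw": 1.6}
    - {"x": -0.4,"y": 0,"z": -0.1,"rx": 0,"ry": 0.035,"rz": 0,"jaw": 1.6}
    - {"x": -0.4,"y": 0,"z": -0.1,"rx": 0,"ry": 0.035,"rz": 0,"jaw": 1.6}
    - {"x": -0.4,"y": 0,"z": -0.1,"rx": 0,"ry": 0.035,"rz": 0,"jaw": 1.6}

```text
clock: 30.1
tool_pos: [0.4644, 0.4289, 0.1854]
eef_rot: [0.563, 0.826, 0.016, -0.02]
contact_force: [-0.6, -0.4, -2.2]
opening: 0.244
finger_force: 49.8
```

>>> send_rows:
  motion:
    - {"x": -0.2,"y": 0,"z": -0.15,"rx": 0,"ry": 0.017,"rz": 0,"jaw": 1.6}
    - {"x": -0.2,"y": 0,"z": -0.15,"rx": 0,"ry": 0.017,"rz": 0,"jaw": 1.6}
    - {"x": -0.2,"y": 0,"z": -0.15,"rx": 0,"ry": 0.017,"rz": 0,"jaw": 1.6}
    - {"x": -0.2,"y": 0,"z": -0.15,"rx": 0,"ry": 0.017,"rz": 0,"jaw": 1.6}
    - {"x": -0.2,"y": 0,"z": -0.15,"rx": 0,"ry": 0.017,"rz": 0,"jaw": 1.6}

```text
clock: 30.6
tool_pos: [0.4676, 0.42, 0.1915]
eef_rot: [0.561, 0.825, 0.04, -0.055]
contact_force: [-0.3, 0.6, -1.0]
opening: 0.242
finger_force: 49.8
```

>>> send_rows:
  motion:
    - {"x": -0.4,"y": 0,"z": -0.3,"rx": 0,"ry": 0.035,"rz": 0,"jaw": 1.6}
    - {"x": -0.4,"y": 0,"z": -0.3,"rx": 0,"ry": 0.035,"rz": 0,"jaw": 1.6}
    - {"x": -0.4,"y": 0,"z": -0.3,"rx": 0,"ry": 0.035,"rz": 0,"jaw": 1.6}
    - {"x": -0.4,"y": 0,"z": -0.3,"rx": 0,"ry": 0.035,"rz": 0,"jaw": 1.6}
    - {"x": -0.4,"y": 0,"z": -0.3,"rx": 0,"ry": 0.035,"rz": 0,"jaw": 1.6}

```text
clock: 31.1
tool_pos: [0.4761, 0.3986, 0.2022]
eef_rot: [0.556, 0.817, 0.089, -0.127]
contact_force: [-0.6, -0.1, -1.6]
opening: 0.238
finger_force: 49.8
```

>>> send_rows:
  motion:
    - {"x": -0.4,"y": 0,"z": -0.3,"rx": 0,"ry": 0.035,"rz": 0,"jaw": 1.6}
    - {"x": -0.4,"y": 0,"z": -0.3,"rx": 0,"ry": 0.035,"rz": 0,"jaw": 1.6}
    - {"x": -0.4,"y": 0,"z": -0.3,"rx": 0,"ry": 0.035,"rz": 0,"jaw": 1.6}
    - {"x": 0,"y": 0,"z": 0,"rx": 0,"ry": 0,"rz": 0,"jaw": 1.6}
    - {"x": 0,"y": 0,"z": 0,"rx": 0,"ry": 0,"rz": 0,"jaw": 1.6}

```text
clock: 31.6
tool_pos: [0.4813, 0.3854, 0.2064]
eef_rot: [0.551, 0.809, 0.117, -0.169]
contact_force: [0.3, 0.1, -1.3]
opening: 0.246
finger_force: 49.8
```

```bash
cat > mp.py <<'E'
from sc import *
def cmap(f,b,st=2):
    i=cv2.imread(f'pics/{f}').astype(int);x0,x1,y0,y1=b
    c=cv2.GaussianBlur(i.astype(np.float32),(3,3),0);c=(c[...,2]-c[...,0])[y0:y1:st,x0:x1].astype(int)
    print('\n'.join(''.join('.' if a<6 else chr(48+min(a//4,9)) for a in r) for r in c))
E
python3 - <<'E'
from mp import *
st();snap('top','tq.png');snap('side','sq.png')
cmap('tq.png',(176,240,195,256));cmap('sq.png',(176,245,150,205))
E
```

```text
{'clock': 31.6, 'q': [-0.421, 0.736, -0.218, 1.738, -0.444, 0.637, 0.151], 'tool_pos': [0.481, 0.385, 0.206], 'eef_rot': [0.551, 0.809, 0.117, -0.169], 'contact_force': [0.336, 0.074, -1.261], 'opening': 0.246, 'finger_force': 49.831}
[[-0.336  0.931 -0.144]
 [ 0.852  0.366  0.376]
 [ 0.402  0.004 -0.916]]
........1343344443344333444443344433333333333333322222222.......
.........34433344444433334444444444333433321....................
2332....134333333334444344434444444333321...........1..1........
33322...1333233333333334444443334432........1223333333333333221.
333331..233333333333333333333344321......23333443333343333333332
333333223333333333443333333333332.....23333333344333333333344333
3433333333332334333333443333332.....2233333343333433333334443333
243333333332333443333233333331....234334433444333344443344444443
.2433333332333344322333333332....1334433444333334444444334444443
..24443333333333211223334432...122333444334443344443334444434443
...1344333334322122222333331..2233333444344333444444444434444444
......2344433333222333333321.13333333343344333444433333333443433
.........223
[... 2482 characters left out ...]

....2223322222222222333332223333332222233333322222233222222233321....
.....12222333333222222222222223322222223222222222222222122233322.....
.......122223333333322222233332222223333322323333222222222333321.....
........122223333333222222233322223333333333322222222222333332.......
........12322222222222222222333333333333332222222112223333322........
.........12222222222222222222222222222222222222222222222221..........
...........122333222222222222222222222222222222333322221.............
.............122333333222222222222222222223333333333221..............
...............122333333333333333333333333333333333321...............
.................23333333333333333333333333333333322.................
```

>>> send_rows:
  motion:
    - {"x": 0.4,"y": 0,"z": -0.9,"rx": 0,"ry": 0,"rz": 0,"jaw": 1.6}
    - {"x": 0.6,"y": 0,"z": -1.4,"rx": 0,"ry": 0,"rz": 0,"jaw": 1.6}
    - {"x": 0.6,"y": 0,"z": -1.4,"rx": 0,"ry": 0,"rz": 0,"jaw": 1.6}
    - {"x": 0.6,"y": 0,"z": -1.4,"rx": 0,"ry": 0,"rz": 0,"jaw": 1.6}
    - {"x": 0.6,"y": 0,"z": -1.4,"rx": 0,"ry": 0,"rz": 0,"jaw": 1.6}

```text
clock: 32.2
tool_pos: [0.4806, 0.3858, 0.2787]
eef_rot: [0.55, 0.81, 0.117, -0.169]
contact_force: [-0.5, 0.8, -1.1]
opening: 0.242
finger_force: 49.8
```

>>> send_rows:
  motion:
    - {"x": 0.6,"y": 0,"z": -1.4,"rx": 0,"ry": 0,"rz": 0,"jaw": 1.6}
    - {"x": 0.6,"y": 0,"z": -1.4,"rx": 0,"ry": 0,"rz": 0,"jaw": 1.6}
    - {"x": 0.6,"y": 0,"z": -1.4,"rx": 0,"ry": 0,"rz": 0,"jaw": 1.6}
    - {"x": 0.4,"y": 0,"z": -0.9,"rx": 0,"ry": 0,"rz": 0,"jaw": 1.6}
    - {"x": 0,"y": 0,"z": 0,"rx": 0,"ry": 0,"rz": 0,"jaw": 1.6}

```text
clock: 32.7
tool_pos: [0.4813, 0.3855, 0.3347]
eef_rot: [0.55, 0.81, 0.119, -0.168]
contact_force: [-0.4, 0.8, -1.8]
opening: 0.24
finger_force: 49.8
```

```bash
python3 - <<'E'
from mp import *
st();a=twist((.44,.1,.31),toolR(-.8,.096,1),15);b=twist((.466,-.282,.27),toolR(-.471,.096,1),20,*a)
E
```

```text
{'clock': 32.7, 'q': [-0.453, 0.575, -0.162, 1.602, -0.403, 0.915, 0.032], 'tool_pos': [0.481, 0.386, 0.335], 'eef_rot': [0.55, 0.81, 0.119, -0.168], 'contact_force': [-0.382, 0.752, -1.805], 'opening': 0.24, 'finger_force': 49.83}
[[-0.339  0.93  -0.142]
 [ 0.85   0.367  0.377]
 [ 0.403  0.007 -0.915]]
15 rows xyz cm [-1.49 -1.26 -0.12] r [ 0.0047 -0.0335 -0.0262] |d| 0.0196
20 rows xyz cm [-1.23 -1.46  0.32] r [-0.0016 -0.     -0.0164] |d| 0.0193
```

>>> send_rows:
  motion:
    - {"x": -1.5,"y": -1.25,"z": -0.1,"rx": 0.0047,"ry": -0.0335,"rz": -0.026,"jaw": 1.6}
    - {"x": -1.5,"y": -1.25,"z": -0.1,"rx": 0.0047,"ry": -0.0335,"rz": -0.026,"jaw": 1.6}
    - {"x": -1.5,"y": -1.25,"z": -0.1,"rx": 0.0047,"ry": -0.0335,"rz": -0.026,"jaw": 1.6}
    - {"x": -1.5,"y": -1.25,"z": -0.1,"rx": 0.0047,"ry": -0.0335,"rz": -0.026,"jaw": 1.6}
    - {"x": -1.5,"y": -1.25,"z": -0.1,"rx": 0.0047,"ry": -0.0335,"rz": -0.026,"jaw": 1.6}

```text
clock: 33.2
tool_pos: [0.4535, 0.2924, 0.3104]
eef_rot: [0.502, 0.856, 0.071, -0.099]
contact_force: [0.3, 0.0, -0.5]
opening: 0.243
finger_force: 49.8
```

>>> send_rows:
  motion:
    - {"x": -1.5,"y": -1.25,"z": -0.1,"rx": 0.0047,"ry": -0.0335,"rz": -0.026,"jaw": 1.6}
    - {"x": -1.5,"y": -1.25,"z": -0.1,"rx": 0.0047,"ry": -0.0335,"rz": -0.026,"jaw": 1.6}
    - {"x": -1.5,"y": -1.25,"z": -0.1,"rx": 0.0047,"ry": -0.0335,"rz": -0.026,"jaw": 1.6}
    - {"x": -1.5,"y": -1.25,"z": -0.1,"rx": 0.0047,"ry": -0.0335,"rz": -0.026,"jaw": 1.6}
    - {"x": -1.5,"y": -1.25,"z": -0.1,"rx": 0.0047,"ry": -0.0335,"rz": -0.026,"jaw": 1.6}

```text
clock: 33.7
tool_pos: [0.4404, 0.1963, 0.3009]
eef_rot: [0.449, 0.893, 0.025, -0.028]
contact_force: [0.3, -0.3, -1.9]
opening: 0.24
finger_force: 49.8
```

>>> send_rows:
  motion:
    - {"x": -1.5,"y": -1.25,"z": -0.1,"rx": 0.0047,"ry": -0.0335,"rz": -0.026,"jaw": 1.6}
    - {"x": -1.5,"y": -1.25,"z": -0.1,"rx": 0.0047,"ry": -0.0335,"rz": -0.026,"jaw": 1.6}
    - {"x": -1.5,"y": -1.25,"z": -0.1,"rx": 0.0047,"ry": -0.0335,"rz": -0.026,"jaw": 1.6}
    - {"x": -1.5,"y": -1.25,"z": -0.1,"rx": 0.0047,"ry": -0.0335,"rz": -0.026,"jaw": 1.6}
    - {"x": -1.5,"y": -1.25,"z": -0.1,"rx": 0.0047,"ry": -0.0335,"rz": -0.026,"jaw": 1.6}

```text
clock: 34.2
tool_pos: [0.4399, 0.0989, 0.3048]
eef_rot: [0.39, 0.92, -0.021, 0.043]
contact_force: [-0.4, -0.1, -0.1]
opening: 0.243
finger_force: 49.8
```

```bash
python3 - <<'E'
from mp import *
st();b=twist((.466,-.282,.27),toolR(-.471,.096,1),20)
snap('top','tr.png');snap('side','sr.png')
i=cv2.imread('pics/tr.png').astype(int);g=i.sum(2)//3
print('\n'.join(''.join('%3d'%(v//2) for v in r) for r in cv2.GaussianBlur(g.astype(np.float32),(3,3),0)[206:246:2,186:232].astype(int)))
cmap('sr.png',(176,245,150,205))
E
```

```text
{'clock': 34.2, 'q': [-0.402, 0.367, 0.021, 2.034, 0.127, 0.713, 0.292], 'tool_pos': [0.44, 0.099, 0.305], 'eef_rot': [0.39, 0.92, -0.021, 0.043], 'contact_force': [-0.433, -0.095, -0.059], 'opening': 0.243, 'finger_force': 49.83}
[[-0.692  0.719  0.062]
 [ 0.715  0.695 -0.072]
 [-0.095 -0.005 -0.995]]
20 rows xyz cm [-1.23 -1.45  0.3 ] r [-0.0018 -0.0001 -0.0164] |d| 0.0193
 67 67 66 63 58 54 52 52 52 52 53 54 54 55 55 55 56 56 56 56 56 55 56 56 56 55 55 54 53 53 52 52 51 50 49 48 48 50 55 63 67 68 68 68 68 68
 66 62 57 52 51 52 53 53 53 54 55 55 56 56 57 58 58 58 59 59 59 59 59 60 59 59 58 58 57 57 56 55 54 53 52 50 49 48 46 48 54 62 66 67 68 68
 57 52 51 51 52 53 54 55 56 56 57 58 59 59 60 60 61 61 61 61 62 62 62 62 62 62 61 61 60 59 59 58 57 56 54 53 52 50 49 47 47 50 59 65 67 68
 51 51 52 53 54 55 56 57 57 58 59 60 61 61 62 63 63 63 63 64 64 64 64 63 64 63 63 63 63 62 61 61 59 58 57 56 55 53 52 50 48 47 48 55 63 67
 51 52 54 55 55 56 57 58 59 61 62 63 63 64 64 65 64 64 65 65 65 65 65 65 65 65 64 64 64 64 64 63 63 61 60 58 57 56 54 53 50 48 47 47 52 57
 52 53 54 55 56 58 59 60 61
[... 3317 characters left out ...]

.....122233333344444444433334455544333334444433333333333222233321....
......22223333344444444443333444443322233333333222322222222333321....
.......122233333334444444333333333333333333323333222222222333322.....
........2222223333444444433323332222233333333333222222223333333222111
........1223222233333344443333333322333222222222222222333333333333333
.........122322222222333333332333333222222222222222222222333333333333
...........1223332222222221111112222222222222223333222222222222333333
.............12333333222222222222222222222333333333333333322222222223
...............122333333333333333333333333333333333333333333333222222
...................12223333333333333333333333333333333333333333333333
```

>>> send_rows:
  motion:
    - {"x": -1.2,"y": -1.45,"z": 0.3,"rx": -0.0018,"ry": 0,"rz": -0.0164,"jaw": 1.6}
    - {"x": -1.2,"y": -1.45,"z": 0.3,"rx": -0.0018,"ry": 0,"rz": -0.0164,"jaw": 1.6}
    - {"x": -1.2,"y": -1.45,"z": 0.3,"rx": -0.0018,"ry": 0,"rz": -0.0164,"jaw": 1.6}
    - {"x": -1.2,"y": -1.45,"z": 0.3,"rx": -0.0018,"ry": 0,"rz": -0.0164,"jaw": 1.6}
    - {"x": -1.2,"y": -1.45,"z": 0.3,"rx": -0.0018,"ry": 0,"rz": -0.0164,"jaw": 1.6}

```text
clock: 34.8
tool_pos: [0.4339, 0.0053, 0.2958]
eef_rot: [0.352, 0.935, -0.017, 0.043]
contact_force: [0.2, -0.0, -2.9]
opening: 0.241
finger_force: 49.8
```

>>> send_rows:
  motion:
    - {"x": -1.2,"y": -1.45,"z": 0.3,"rx": -0.0018,"ry": 0,"rz": -0.0164,"jaw": 1.6}
    - {"x": -1.2,"y": -1.45,"z": 0.3,"rx": -0.0018,"ry": 0,"rz": -0.0164,"jaw": 1.6}
    - {"x": -1.2,"y": -1.45,"z": 0.3,"rx": -0.0018,"ry": 0,"rz": -0.0164,"jaw": 1.6}
    - {"x": -1.2,"y": -1.45,"z": 0.3,"rx": -0.0018,"ry": 0,"rz": -0.0164,"jaw": 1.6}
    - {"x": -1.2,"y": -1.45,"z": 0.3,"rx": -0.0018,"ry": 0,"rz": -0.0164,"jaw": 1.6}

```text
clock: 35.3
tool_pos: [0.4354, -0.0897, 0.2867]
eef_rot: [0.313, 0.949, -0.015, 0.044]
contact_force: [0.4, 0.2, -1.7]
opening: 0.243
finger_force: 49.8
```

>>> send_rows:
  motion:
    - {"x": -1.2,"y": -1.45,"z": 0.3,"rx": -0.0018,"ry": 0,"rz": -0.0164,"jaw": 1.6}
    - {"x": -1.2,"y": -1.45,"z": 0.3,"rx": -0.0018,"ry": 0,"rz": -0.0164,"jaw": 1.6}
    - {"x": -1.2,"y": -1.45,"z": 0.3,"rx": -0.0018,"ry": 0,"rz": -0.0164,"jaw": 1.6}
    - {"x": -1.2,"y": -1.45,"z": 0.3,"rx": -0.0018,"ry": 0,"rz": -0.0164,"jaw": 1.6}
    - {"x": -1.2,"y": -1.45,"z": 0.3,"rx": -0.0018,"ry": 0,"rz": -0.0164,"jaw": 1.6}

```text
clock: 35.8
tool_pos: [0.4446, -0.1841, 0.2774]
eef_rot: [0.274, 0.961, -0.012, 0.045]
contact_force: [0.6, -0.1, -1.6]
opening: 0.243
finger_force: 49.8
```

>>> send_rows:
  motion:
    - {"x": -1.2,"y": -1.45,"z": 0.3,"rx": -0.0018,"ry": 0,"rz": -0.0164,"jaw": 1.6}
    - {"x": -1.2,"y": -1.45,"z": 0.3,"rx": -0.0018,"ry": 0,"rz": -0.0164,"jaw": 1.6}
    - {"x": -1.2,"y": -1.45,"z": 0.3,"rx": -0.0018,"ry": 0,"rz": -0.0164,"jaw": 1.6}
    - {"x": -1.2,"y": -1.45,"z": 0.3,"rx": -0.0018,"ry": 0,"rz": -0.0164,"jaw": 1.6}
    - {"x": -1.2,"y": -1.45,"z": 0.3,"rx": -0.0018,"ry": 0,"rz": -0.0164,"jaw": 1.6}

```text
clock: 36.3
tool_pos: [0.4615, -0.2775, 0.268]
eef_rot: [0.234, 0.971, -0.01, 0.046]
contact_force: [0.6, 0.2, -1.0]
opening: 0.243
finger_force: 49.8
```

```bash
python3 - <<'E'
from mp import *
st();Rm=toolR(-.471,.096,1);b=twist((.466,-.282,.18),Rm,5);b=twist((.466,-.282,.125),Rm,5,*b)
# lip line in the top view: bright pan edge
t=snapshot('top');s=snapshot('side')
for P in[(.5703,-.2848),(.5275,-.3686)]: print('pred lip corner',proj(t,(*P,.160)),proj(s,(*P,.160)))
g=t['img'].mean(2).astype(int)
print('\n'.join(''.join('%4d'%v for v in r) for r in g[190:236:2,388:436:2]))
E
```

```text
{'clock': 36.3, 'q': [0.549, 0.514, -0.143, 1.891, 0.118, 0.65, 1.434], 'tool_pos': [0.461, -0.277, 0.268], 'eef_rot': [0.234, 0.971, -0.01, 0.046], 'contact_force': [0.645, 0.169, -0.981], 'opening': 0.243, 'finger_force': 49.83}
[[-0.886  0.456  0.084]
 [ 0.454  0.89  -0.04 ]
 [-0.093  0.003 -0.996]]
5 rows xyz cm [ 0.05 -0.04  1.76] r [ 0.0005 -0.0005 -0.0005] |d| 0.0177
5 rows xyz cm [0.11 0.   1.09] r [0. 0. 0.] |d| 0.011
pred lip corner [417.93916421 202.43460898] [416.8002701  272.70329284]
pred lip corner [447.12675845 217.81997642] [440.08940454 312.14342879]
 137 136 137 137 137 138 133  60  67 139 137 136 137 134 140 137 139 138 136 138 135 137 140 139
 138 137 139 137 137 136 141 138 138 139 137 140 140 140 138 138 137 137 138 137 137 140 137 137
 138 140 138 138 138 137 136 139 137 139 138 140 137 140 138 138 137 138 138 137 135 137 140 139
 139 137 136 138 135 138 138 139 140 139 136 137 138 138 136 136 140 138 137 136 135 138 137 135
 136 137 137 139 136 136 139 137 138 139 139 138 136 138 137 135 138 138 136 139 138 135 138 138
 137 140 136 140 137 137 139 128  91 123
[... 1005 characters left out ...]
3  28  26  27  16  18
 100 104 106  95  29  26  29  22  28  31  33  45  75 123 119  27  57  17  21  25  20  23  13  25
 138 128 106  52  28  28  24  29  27  33  42  56  45  45  57  35  42  71  24  20  23  22  24  13
 107 108  99  31  33  27  28  31  30  26  65  61  62  54  23  28  30  27  18  31  18  21  10  13
 105 105  74  29  28  60  28  30  27  31  61  60  64  47  28  23  31  13  20  25  29  14  16  20
  26  90  73  22  29  30  30  27  25  28  33  58  62  24  29  29  21  23  26  21  14  12  14  28
 100  72  23  29  37  21  28  29  60  39  30  26  32  49  29  25  22  17  39  26  22  11  11  31
 108 105 105  56  53  62  66  60  66  44  53  41  25  30  37  56  26  21  26  21  29  16  10  33
```

>>> send_rows:
  motion:
    - {"x": 0.05,"y": -0.04,"z": 1.76,"rx": 0,"ry": 0,"rz": 0,"jaw": 1.6}
    - {"x": 0.05,"y": -0.04,"z": 1.76,"rx": 0,"ry": 0,"rz": 0,"jaw": 1.6}
    - {"x": 0.05,"y": -0.04,"z": 1.76,"rx": 0,"ry": 0,"rz": 0,"jaw": 1.6}
    - {"x": 0.05,"y": -0.04,"z": 1.76,"rx": 0,"ry": 0,"rz": 0,"jaw": 1.6}
    - {"x": 0.05,"y": -0.04,"z": 1.76,"rx": 0,"ry": 0,"rz": 0,"jaw": 1.6}

```text
clock: 36.9
tool_pos: [0.4656, -0.2802, 0.1799]
eef_rot: [0.234, 0.971, -0.01, 0.046]
contact_force: [0.6, -0.2, -1.2]
opening: 0.244
finger_force: 49.8
```

>>> send_rows:
  motion:
    - {"x": 0.1,"y": 0,"z": 1.1,"rx": 0,"ry": 0,"rz": 0,"jaw": 1.6}
    - {"x": 0.1,"y": 0,"z": 1.1,"rx": 0,"ry": 0,"rz": 0,"jaw": 1.6}
    - {"x": 0.1,"y": 0,"z": 1.1,"rx": 0,"ry": 0,"rz": 0,"jaw": 1.6}
    - {"x": 0.1,"y": 0,"z": 1.1,"rx": 0,"ry": 0,"rz": 0,"jaw": 1.6}
    - {"x": 0.1,"y": 0,"z": 1,"rx": 0,"ry": 0,"rz": 0,"jaw": 1.6}

```text
clock: 37.4
tool_pos: [0.4652, -0.2821, 0.1258]
eef_rot: [0.234, 0.971, -0.011, 0.046]
contact_force: [0.2, -0.1, -1.5]
opening: 0.247
finger_force: 49.8
```

```bash
python3 - <<'E'
from mp import *
st();Rm=toolR(-.471,.096,1);b=twist((.466,-.282,.116),Rm,5)
E
```

```text
{'clock': 37.4, 'q': [0.506, 0.748, -0.075, 2.008, 0.179, 0.297, 1.382], 'tool_pos': [0.465, -0.282, 0.126], 'eef_rot': [0.234, 0.971, -0.011, 0.046], 'contact_force': [0.205, -0.106, -1.463], 'opening': 0.247, 'finger_force': 49.83}
[[-0.886  0.456  0.084]
 [ 0.454  0.89  -0.042]
 [-0.094  0.001 -0.996]]
5 rows xyz cm [0.01 0.01 0.2 ] r [ 0.0001 -0.0003 -0.0006] |d| 0.002
```

>>> send_rows:
  motion:
    - {"x": 0,"y": 0,"z": 0.3,"rx": 0,"ry": 0,"rz": 0,"jaw": 1.6}
    - {"x": 0,"y": 0,"z": 0.3,"rx": 0,"ry": 0,"rz": 0,"jaw": 1.6}
    - {"x": 0,"y": 0,"z": 0.2,"rx": 0,"ry": 0,"rz": 0,"jaw": 1.6}
    - {"x": 0,"y": 0,"z": 0.15,"rx": 0,"ry": 0,"rz": 0,"jaw": 1.6}
    - {"x": 0,"y": 0,"z": 0.1,"rx": 0,"ry": 0,"rz": 0,"jaw": 1.6}

```text
clock: 37.9
tool_pos: [0.4662, -0.2827, 0.1162]
eef_rot: [0.234, 0.971, -0.011, 0.046]
contact_force: [1.7, -0.1, -0.7]
opening: 0.246
finger_force: 49.8
```

>>> send_rows:
  motion:
    - {"x": 0,"y": 0,"z": 0.1,"rx": 0,"ry": 0,"rz": 0,"jaw": 1.6}
    - {"x": 0,"y": 0,"z": 0.08,"rx": 0,"ry": 0,"rz": 0,"jaw": 1.6}
    - {"x": 0,"y": 0,"z": 0,"rx": 0,"ry": 0,"rz": 0,"jaw": 1.6}
    - {"x": 0,"y": 0,"z": 0,"rx": 0,"ry": 0,"rz": 0,"jaw": 1.6}
    - {"x": 0,"y": 0,"z": 0,"rx": 0,"ry": 0,"rz": 0,"jaw": 1.6}
  grip_force: 12

```text
clock: 38.4
tool_pos: [0.4655, -0.2825, 0.1147]
eef_rot: [0.234, 0.971, -0.011, 0.046]
contact_force: [-2.1, 1.6, 4.8]
opening: 0.249
finger_force: 12.0
```

>>> send_rows:
  motion:
    - {"x": 0,"y": 0,"z": 0,"rx": 0,"ry": 0,"rz": 0,"jaw": 1.9}
    - {"x": 0,"y": 0,"z": 0,"rx": 0,"ry": 0,"rz": 0,"jaw": 2.2}
    - {"x": 0,"y": 0,"z": 0,"rx": 0,"ry": 0,"rz": 0,"jaw": 2.6}
    - {"x": 0,"y": 0,"z": 0,"rx": 0,"ry": 0,"rz": 0,"jaw": 3.2}
    - {"x": 0,"y": 0,"z": 0,"rx": 0,"ry": 0,"rz": 0,"jaw": 4}
  grip_force: 4

```text
clock: 38.9
tool_pos: [0.4666, -0.2828, 0.1143]
eef_rot: [0.234, 0.971, -0.011, 0.046]
contact_force: [-0.3, -0.6, -0.8]
opening: 0.433
finger_force: 0.0
```

>>> send_rows:
  motion:
    - {"x": 0,"y": 0,"z": 0,"rx": 0,"ry": 0,"rz": 0,"jaw": 5}
    - {"x": 0,"y": 0,"z": -0.3,"rx": 0,"ry": 0,"rz": 0,"jaw": 5.5}
    - {"x": -0.1,"y": 0,"z": -1,"rx": 0,"ry": 0,"rz": 0,"jaw": 5.5}
    - {"x": -0.1,"y": 0,"z": -1.5,"rx": 0,"ry": 0,"rz": 0,"jaw": 5.5}
    - {"x": -0.1,"y": 0,"z": -2,"rx": 0,"ry": 0,"rz": 0,"jaw": 5.5}

```text
clock: 39.4
tool_pos: [0.4645, -0.2819, 0.163]
eef_rot: [0.234, 0.971, -0.011, 0.046]
contact_force: [0.2, 0.4, -0.2]
opening: 0.625
finger_force: 0.0
```

>>> send_rows:
  motion:
    - {"x": -0.2,"y": 0,"z": -2.5,"rx": 0,"ry": 0,"rz": 0,"jaw": 5.5}
    - {"x": -0.2,"y": 0,"z": -2.5,"rx": 0,"ry": 0,"rz": 0,"jaw": 5.5}
    - {"x": -0.2,"y": 0,"z": -2.5,"rx": 0,"ry": 0,"rz": 0,"jaw": 5.5}
    - {"x": -0.2,"y": 0,"z": -2,"rx": 0,"ry": 0,"rz": 0,"jaw": 5.5}
    - {"x": 0,"y": 0,"z": 0,"rx": 0,"ry": 0,"rz": 0,"jaw": 5.5}

```text
clock: 39.9
tool_pos: [0.4654, -0.2825, 0.261]
eef_rot: [0.235, 0.971, -0.011, 0.049]
contact_force: [0.6, -1.0, 0.1]
opening: 0.626
finger_force: 0.0
```

```bash
python3 - <<'E'
from mp import *
st();t=snap('top','tz.png');s=snap('side','sz.png')
a=cv2.imread('pics/side0.png').astype(int);b=cv2.imread('pics/sz.png').astype(int)
g=b.mean(2).astype(int);g0=a.mean(2).astype(int)
for q in(g0,g):print('\n'.join(''.join('%4d'%v for v in r) for r in q[300:350:4,370:432:3]));print()
d=(abs(a-b).max(2)>45).astype(np.uint8)
n,l,x,c=cv2.connectedComponentsWithStats(cv2.morphologyEx(d,cv2.MORPH_OPEN,np.ones((3,3),np.uint8)))
print([x[i].tolist() for i in range(1,n) if x[i,4]>30])
a=cv2.imread('pics/tb.png').astype(int);b=cv2.imread('pics/tz.png').astype(int);d=(abs(a-b).max(2)>45).astype(np.uint8)
n,l,x,c=cv2.connectedComponentsWithStats(cv2.morphologyEx(d,cv2.MORPH_OPEN,np.ones((2,2),np.uint8)))
print([x[i].tolist() for i in range(1,n) if x[i,4]>12])
E
```

```text
{'clock': 39.9, 'q': [0.552, 0.529, -0.142, 1.89, 0.128, 0.63, 1.429], 'tool_pos': [0.465, -0.282, 0.261], 'eef_rot': [0.235, 0.971, -0.011, 0.049], 'contact_force': [0.577, -0.957, 0.076], 'opening': 0.626, 'finger_force': 0.0}
[[-0.885  0.457  0.09 ]
 [ 0.454  0.89  -0.045]
 [-0.101  0.001 -0.995]]
 151 151 150 151 150 151 150 149 130 100  87  93  92  94  91  79 131 150 151 151 150
 151 149 149 147 147 147 131 101  85  79  80  87  97  96  94  90  77 123 151 152 151
 142 151 114  43  54  90  75  75  86 103 115 119 118  97  91  91  91  76 115 151 150
  83 137 105  42  38  51 107 120 119 119 120 119 121 115  96  93  92  93  77 114 150
 100  89  91  80  36  35  70 120 121 120 117 119 118 119 111  95  93  92  92  78 103
  67  80  87  97  56  35  36  97 120 121 118 121 120 119 120 104  94  91  93  91  79
  69  67  67  74  79  51  58  58 111 121 120 119 119 119 121 118  98  94  93  93  95
  83  71  70  67  67  68  66  56  72 118 121 119 119 119 122 122 115  98  94  92  92
  94  97  97  96  94  88  73  70  55  89 119 121 119 119 121 121 121 111  97  96  93
  85  92  96  96  95  95  96  94 
[... 1630 characters left out ...]
261, 29696], [344, 88, 11, 20, 102], [45, 147, 15, 7, 74], [105, 151, 7, 21, 70], [29, 160, 23, 18, 219], [25, 171, 90, 149, 7134], [414, 192, 226, 208, 24600], [428, 214, 6, 12, 53], [113, 218, 8, 12, 67], [320, 221, 7, 5, 35], [311, 228, 7, 5, 35], [320, 234, 7, 6, 42], [358, 256, 32, 53, 821], [168, 305, 290, 95, 16028], [399, 306, 13, 11, 104], [307, 312, 21, 19, 329], [388, 313, 37, 33, 611]]
[[280, 166, 8, 8, 50], [289, 168, 8, 8, 49], [300, 170, 7, 8, 46], [283, 180, 8, 8, 51], [299, 184, 7, 7, 46], [275, 208, 8, 7, 47], [480, 242, 7, 25, 58], [349, 259, 87, 125, 931], [473, 268, 17, 63, 318], [478, 333, 8, 6, 30], [419, 339, 8, 14, 59], [450, 341, 45, 59, 662], [424, 397, 16, 3, 32]]
```

```bash
python3 -c "
from plant import *
print(finish_job())"
```

```text
the job is handed in; nothing more can be done
None
```

The job is handed in at about 40 s: the lid is propped on its stay, four bath balls are in the bowl (the fifth is still in the case), and the scoop is back flat on its tray. The last camera check showed nothing else moved, but `finish_job()` returned no verdict.

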